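# Disinfect the used hand-held instruments in the UV-C unit

### The arm

A 6-joint arm with a two-finger parallel gripper is mounted at the origin on the work surface. World frame = base frame: x ahead of the robot, y to its left, z up, the work surface at z = 0. Lengths are in m, angles in rad, forces in N, time in s.
With the tool pointing down it reaches from about 0.375 to 0.975 m from the base axis. Payload 3.8 kg.
Tool frame: the origin (TCP) lies between the finger pads; the fingertips stand 8 mm ahead of it and the grasp point (between the pads) lies 11 mm behind it (tcp_to_tips is the distance from the TCP to the fingertips, in m); z points along the fingers, y is the line along which they close (so a half turn about z gives the same grasp; the last joint's range is limited). The gripper opens to 85 mm and grips with 20 to 120 N. Pads are 22 mm wide; open, the fingers measure 114 mm over their backs; the gripper's body (76 mm by 85 mm) begins 54 mm behind the grasp point. The pads swing forward as they close: fully open they stand 13 mm farther back than shut.
Start: joints at [-1.197, 0.264, 1.604, -0, 1.274, -0.037], TCP at [0.27, -0.619, 0.219] pointing down, gripper open.
Joint ranges: [-2.63, 2.63], [-0.94, 2.18], [0.31, 2.57], [-1.31, 4.45], [0, 2.66], [-2.55, 2.55]. Speed limits (rad/s): [2.57, 2.57, 3.14, 3.14, 3.14, 3.14].

### API

Orientations are given as a rotation vector (axis times angle).
In Python, from workcell import * gives the robot as it stands.
- The arm moves only by the tool move_arm, never from a script. Its argument "series" is one flat list of numbers, 7 for each row, row after row: the finger opening in cm, from 0 to 8.54, then the shift along the tool's x, y, z in cm, then the turn, a rotation vector about the tool's x, y, z in degrees. A call has 1 to 5 rows; each row shifts and turns the commanded pose from where the row before left it, along the tool's axes as they then stand; what a row does not reach is not made up. A row lasts 1/8 s, in which the tool goes at most 62.5 mm and 10.7 degrees, less where a joint would pass 70% of its speed; a pose out of reach is approached as far as the arm can. A call is refused whole if a number of a shift passes 6.25 or a number of a turn 10.7, either way. A call with a gripper value outside its range is refused whole. The fingers move at their own pace and stop on an object; "grip_force" is the grip in N (left out, the last holds). Time passes only in rows, so rows that do not move let the fingers close. It gives the time, the measured TCP pose, the force, the opening and the grip force at its end, in the units of the state.
- read_state(): the state, without advancing time (a new reading comes with each control period).
- read_camera(name): name is "scene" or "top" or "wrist"; returns the picture (400x640x3 uint8, red, green, blue); there is no depth.
- calibration(name): a dict with "camera_matrix" (3x3 intrinsics, pixels), "rvec" (rotation vector, rad) and "tvec" (3), from world to camera coordinates, as OpenCV has them. Camera axes: x right, y down, z forward; pixel columns grow to the right and rows downward; lengths in m; the calibration is good to about 2 mm. A picture is of the moment at which its call begins: read the wrist's pose just before it. calibration takes no time and is no camera call; for the wrist camera it gives the pose at the moment of the call.
- finish_job(): hands the job in; it is judged then, once.
The state is a dict: "time": time; "q": joint angles; "joint_vel": joint speeds; "joint_torque": joint torques, N m; "tool_pos": TCP position; "tcp_rot": TCP orientation; "wrist_force": force on the tool from outside, world axes, zero at the start; "torque": the same for the moment, N m; "width": opening from 0.0 (shut) to 1.0 (fully open); "grip_force": force on a finger pad.
Only numpy, scipy, OpenCV 4.12 (cv2) and the standard library are available. Lean on these libraries where they do the work, as an engineer would, in place of code of your own. Each camera call takes 0.05 s, during which the arm holds its last target. There are 200 camera calls.

### The job

Disinfect the used occluder paddles and prism bars that lie on the trolley: switch the white UV-C unit off at its rotary isolator, lift its hood fully back onto its stop, and lay every one of them in the chamber, flat on the floor, the same side up as now, with none on top of another. Then shut the hood and switch the unit on again at the isolator. The unit must never be switched on while the hood is raised, and the pupillometer and the three loose chrome-ringed lenses are to be left where they are.

Things in the scene. Friction and masses are not known exactly. Their poses are not given: they have to be found in the camera images.
- unit: White UV-C disinfection unit, fixed; it may be turned up to 0.25 rad. Origin on the trolley under the chamber's centre; x to the unit's back, away from the robot, y to its left, z up. Chamber 175 (x) by 275 (y) mm outside, walls 5 mm, inside 165 by 265 mm, rim 85 mm up. On its left (y 137 to 254 mm) a grey console, as deep, top 85 mm up, carries the isolator.
- chamber_floor (a point): Centre of the chamber's flat steel floor, 60 mm above the trolley, 25 mm below the rim of the walls; axes as the unit's.
- hood (a joint): Angle of the hood (rad): 0 shut, 1.6 on its stop just past upright. It is a 0.55 kg white cover, 175 by 275 mm like the chamber and 40 mm high (top 125 mm above the trolley when shut), hinged along the back of the rim. Let go below about 1.2 rad it sinks shut, damped, in a second or two; beyond about 1.35 it tips onto its stop and stays.
- hood_bar (a point): Middle of the hood's pull bar: a steel rod, 12 mm thick, 110 mm long, along the unit's y, its axis 38 mm in front of the hood's front face (32 mm clear gap), on an arm at each end; 213 mm from the hinge line and 33 mm above the rim when shut. The point turns with the hood: x towards the hinge, y along the bar, z out of the hood's top (up when shut).
- hood_hinge (a point): Middle of the hood's hinge line, at the back of the rim: 87.5 mm behind the chamber's centre and 85 mm above the trolley; axes as the unit's. The hood turns about y.
- isolator (a joint): Angle of the isolator handle (rad): 0 is off, 1.047 is on, 60 degrees clockwise seen from above. A spring snaps it to whichever end is nearer and holds it there; turning it over takes about 0.15 N m. It is on when the job begins.
- isolator_grip (a point): On the vertical axis of the handle, 113 mm above the trolley, 62 mm left of the hood. Grip: black bar 66 long, 18 wide, from 99 to 126 mm above the trolley, over a 52 mm hub and a 64 mm square metal plate (top at 91 mm). x runs along the bar to the end with the white pointer line: 30 degrees left of the unit's x at off (white ring mark), 30 degrees right at on (white bar mark).
- paddle1: Green plastic occluder paddle, 50 g, 140 mm long, lying flat; None if absent. Origin on its underside at mid-length; it balances at about x = 9 mm; x along it from handle to disc, z up. Handle 18 mm wide and 14 mm high from x = -70 to 18 mm; a disc of 54 mm diameter, 10 mm thick, centred at x = 43 mm. Pick it up across the handle near the origin.
- prismbar1: Prism bar, 70 g, 140 mm long, lying flat; None if absent. Origin on its underside at mid-length; x along it from handle to prisms, z up. Black handle 18 mm wide and 14 mm high from x = -70 to 0 mm; black frame 36 mm wide and 10 mm high from x = 0 to 70 mm with a row of five clear prisms, up to 17 mm high; it balances at about x = 10 mm. Pick it up across the handle, e.g. at x = -14 mm.
- paddle2: Green plastic occluder paddle, 50 g, 140 mm long, lying flat; None if absent. Origin on its underside at mid-length; it balances at about x = 9 mm; x along it from handle to disc, z up. Handle 18 mm wide and 14 mm high from x = -70 to 18 mm; a disc of 54 mm diameter, 10 mm thick, centred at x = 43 mm. Pick it up across the handle near the origin.
- prismbar2: Prism bar, 70 g, 140 mm long, lying flat; None if absent. Origin on its underside at mid-length; x along it from handle to prisms, z up. Black handle 18 mm wide and 14 mm high from x = -70 to 0 mm; black frame 36 mm wide and 10 mm high from x = 0 to 70 mm with a row of five clear prisms, up to 17 mm high; it balances at about x = 10 mm. Pick it up across the handle, e.g. at x = -14 mm.
- pupillometer: Silver pupillometer, 100 by 155 mm and 67 mm high, with two black eyepieces towards the robot; origin under its middle. Not to be moved.
- lens1: Loose chrome-ringed trial lens, 38 mm across and 4 mm thick with a small tab, lying on the trolley; origin under its centre. Not to be moved.
- lens2: Loose chrome-ringed trial lens, 38 mm across and 4 mm thick with a small tab, lying on the trolley; origin under its centre. Not to be moved.
- lens3: Loose chrome-ringed trial lens, 38 mm across and 4 mm thick with a small tab, lying on the trolley; origin under its centre. Not to be moved.
Not all that is in view belongs to the job. What is shaped like the prismbar1 but blue is not meant.

How it is judged:
By the outcome, as a careful person would: the job done as asked, in the order asked, and still so for the second after the job is handed in, with the robot touching nothing.
Of paddle1, paddle2, prismbar1, prismbar2 only 2 to 4 are there at a start; the rules pass over those that are not, and their reading is None.
At some moment in a run one of paddle1, paddle2, prismbar1, prismbar2 may be knocked a few centimetres aside while the robot is not near it.
Once in a run the grip may slacken for a moment while it holds something.
It also fails if it takes over 210 s, if anything falls off the work surface, if the arm or the gripper's body presses on something with over 40 N, if the wrist force passes 120 N, or if a joint passes its speed limit or range.

## Working session

There is one attempt and no reset: what is moved stays moved. The work goes in short steps, Python scripts to look and compute and a tool call to move; the robot and the scene stay as the last step left them, time stands still between calls to the robot, and variables do not carry over. Pictures are saved under pics/ and viewed, at most 14 in all, crops included, and the job is handed in when it is done.

Besides the shell and the picture viewer there is one more tool, called after "Request:" in YAML: its name, and indented under it one key for each argument. move_arm: Moves the arm, as the interface text tells. Its arguments: {"type":"object","properties":{"series":{"type":"array"},"grip_force":{"type":"number"}},"required":["series"]}

```bash
ls; mkdir -p pics
python3 - <<'E'
from workcell import *
import cv2
s=read_state();print({k:(v if not hasattr(v,'tolist') else v.tolist()) for k,v in s.items()})
for n in("scene","top"):
    im=read_camera(n);cv2.imwrite(f"pics/{n}0.png",im[:,:,::-1]);c=calibration(n);print(n,c)
E
```

```text
pics
{'time': 0.0, 'q': [-1.1969272414392134, 0.2647586806185906, 1.6053735491296222, 1.1641791798443376e-05, 1.2737132131387265, -0.03691734452098841], 'joint_vel': [-0.0006117551599594084, -0.000782974554539961, -0.0004394466748923457, -6.265830481720094e-05, 0.00046064464206043343, -0.001545759140275255], 'joint_torque': [-0.0011433485633460805, -51.51125192642212, -36.73169732093811, -0.00037831799090781715, 0.012812355416826904, -8.260008996785473e-06], 'tool_pos': [0.26926072045408517, -0.6181384934621292, 0.21795858722754827], 'tcp_rot': [-3.0733840925466867, -0.6402758959437482, 0.0005757250076952835], 'wrist_force': [0.2654117208467422, -0.4534989927411044, -0.41778571276545257], 'torque': [0.028752148478980045, 0.033147672912229496, -0.04235686522450224], 'grip_force': 0.0, 'width': 1.0030894045762673}
scene {'camera_matrix': array([[387.09843636,   0.        , 322.67767804],
       [  0.        , 387.09843636, 197.87314153],
       [  0.        ,   0.        ,   1.        ]]), 'rvec': array([ 2.12531882,  0.61550138, -0.30179963]), 'tvec': array([-0.44931367, -0.14793615,  1.41228299])}
top {'camera_matrix': array([[364.10986152,   0.        , 315.47546271],
       [  0.        , 364.10986152, 203.39595637],
       [  0.        ,   0.        ,   1.        ]]), 'rvec': array([ 2.16811148, -2.11831337,  0.15660939]), 'tvec': array([-0.08829608,  0.59533529,  1.25701759])}
```

View pics/scene0.png

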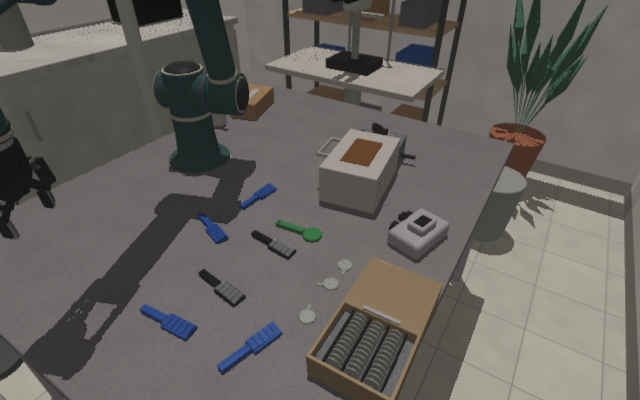

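View pics/top0.png

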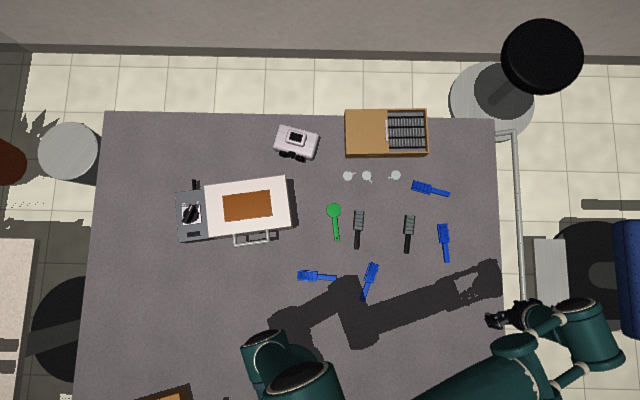

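The top picture shows:
- **Unit:** about (240,210), with the isolator at (190,213).
- **Pull bar:** about (252,240).
- **Candidates:** green paddle (335,220), dark prism bars (358,228) and (408,232).
- **Look-alikes, not meant:** blue bars at (430,188), (444,242), (370,280) and (316,275).
- **Leave alone:** lenses at (348,176), (367,176) and (395,175), and the pupillometer at (297,140).

Next is a close crop plus colour-based measurement.

```bash
cat > h.py <<'E'
from workcell import *
import cv2, numpy as np
from scipy.spatial.transform import Rotation as R
def ray(c,uv,z):
    Rm=cv2.Rodrigues(c["rvec"])[0];t=np.ravel(c["tvec"]);o=-Rm.T@t
    p=cv2.undistortPoints(np.float64(uv).reshape(-1,1,2),c["camera_matrix"],None)[:,0]
    d=np.c_[p,np.ones(len(p))]@Rm
    return o+d*((z-o[2])/d[:,2])[:,None]
def proj(c,P): return cv2.projectPoints(np.float64(P).reshape(-1,3),c["rvec"],c["tvec"],c["camera_matrix"],None)[0][:,0]
def delta(pos,rot):
    """shift in tool axes (cm) and turn (deg) from the measured pose to pose pos, rot (Rotation)"""
    s=read_state();A=R.from_rotvec(s["tcp_rot"])
    return np.round(A.inv().apply(np.array(pos)-s["tool_pos"])*100,2),np.round(np.degrees((A.inv()*rot).as_rotvec()),1)
def down(yaw): # tool z down, tool x at angle yaw in world
    c,s=np.cos(yaw),np.sin(yaw);return R.from_matrix(np.array([[c,s,0],[s,-c,0],[0,0,-1]]))
E
python3 - <<'E'
from h import *
im=cv2.imread("pics/top0.png");c=calibration("top")
cr=cv2.resize(im[120:270,165:435],None,fx=2.9,fy=2.9,interpolation=cv2.INTER_CUBIC);cv2.imwrite("pics/crop0.png",cr)
print(ray(c,[[335,220],[358,228],[408,232],[348,176]],0.007))
def pca(m,z):
    n,l,st,ce=cv2.connectedComponentsWithStats(m.astype(np.uint8))
    for i in range(1,n):
        if st[i,4]>60:
            ys,xs=np.nonzero(l==i);P=ray(c,np.c_[xs,ys],z)[:,:2];mu=P.mean(0);w,v=np.linalg.eigh(np.cov((P-mu).T));d=v[:,1];q=(P-mu)@d
            print(ce[i],st[i,4],mu.round(3),np.degrees(np.arctan2(d[1],d[0])).round(1),(q.max()-q.min()).round(3),(mu+d*(q.max()+q.min())/2).round(3))
b,g,r=[im[...,k].astype(int) for k in range(3)]
print("green");pca((g>r+40)&(g>b+30),.01)
print("white");pca((r>170)&(b>160),.125)
print("brown");pca((r>b+60)&(r>100),.125)
E
```

```text
[[ 0.54313595 -0.14699844  0.007     ]
 [ 0.51583939 -0.23113905  0.007     ]
 [ 0.50550841 -0.41284788  0.007     ]
 [ 0.70854852 -0.19279928  0.007     ]]
green
[334.09025271 217.2599278 ] 277 [ 0.553 -0.143] -173.2 0.137 [ 0.538 -0.145]
white
[50.94174757 58.4684466 ] 412 [1.085 0.88 ] 89.5 0.14 [1.085 0.879]
[95.46820809 59.61657033] 519 [1.084 0.72 ] 89.5 0.167 [1.084 0.72 ]
[241.34408701  85.87953742] 21791 [0.998 0.196] 91.9 1.6 [0.999 0.156]
[593.68327402  70.17793594] 281 [ 1.085 -1.049] 96.1 0.103 [ 1.084 -1.045]
[623.33850932  70.20496894] 322 [ 1.087 -1.153] 90.0 0.111 [ 1.087 -1.155]
[577.91002465 151.44665845] 14604 [ 0.788 -0.969] 147.5 0.713 [ 0.787 -0.968]
[ 30.01162791 118.47093023] 172 [0.86  0.923] 177.3 0.075 [0.849 0.923]
[ 86.85487078 119.81312127] 503 [0.86  0.725] 76.8 0.147 [0.862 0.733]
[294.93943472 140.95289367] 743 [0.801 0.001] 75.5 0.137 [0.801 0.001]
[507.23227575 223.95573835] 2553 [ 0.534 -0.713] 179.7 0.565 [ 0.539 -0.713]
[366.30769231 175.12307692] 65 [ 0.686 -0.245] -138.2 0.031 [ 0.686 -0.245]
[395.36065574 174.49180328] 61 [ 0.69  -0.343] 110.
[... 371 characters left out ...]
 0.286 [ 0.432 -0.753]
[ 13.35837563 289.49678511] 2955 [0.282 0.896] -174.9 0.438 [0.229 0.892]
[617.99259259 364.06790123] 810 [ 0.097 -1.037] 145.4 0.21 [ 0.088 -1.03 ]
[553.09979633 357.63238289] 982 [ 0.112 -0.834] -144.5 0.125 [ 0.12  -0.828]
[577.04494382 382.58426966] 89 [ 0.039 -0.903] 112.1 0.056 [ 0.037 -0.898]
[571.83181818 393.52272727] 220 [ 0.007 -0.885] 95.6 0.071 [ 0.007 -0.886]
[601.31677019 392.98757764] 161 [ 0.01  -0.976] 95.5 0.108 [ 0.011 -0.981]
brown
[369.62181091 130.89294647] 1999 [ 0.843 -0.256] 94.1 0.288 [ 0.847 -0.313]
[246.65495208 205.19888179] 1252 [0.574 0.155] 98.9 0.16 [0.574 0.155]
[171.60493827 397.14814815] 81 [-0.033  0.357] 98.5 0.059 [-0.034  0.364]
```

View pics/crop0.png

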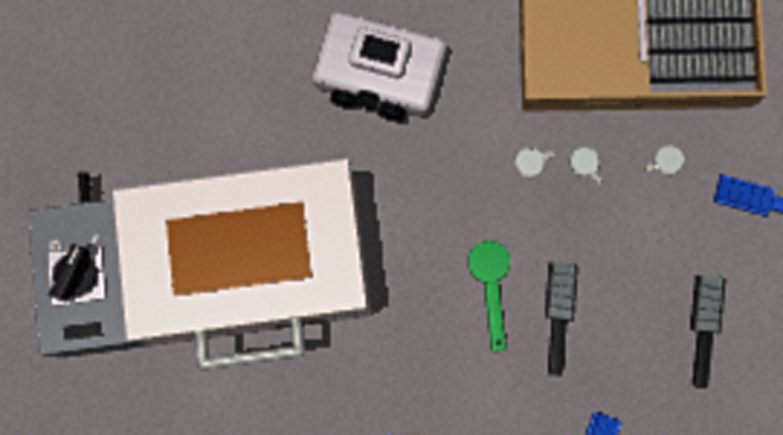

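Run:
```python
from h import *
im=cv2.imread("pics/top0.png");c=calibration("top")
def W(cr,z): return ray(c,np.float64(cr)/2.9+[165,120],z)
hc=W([[113,190],[348,160],[368,310],[128,340]],.125);print(hc[:,:2].round(3),hc.mean(0))
print("sizes",[np.linalg.norm(hc[i]-hc[(i+1)%4]).round(3) for i in range(4)])
b,g,r=[im[...,k].astype(int) for k in range(3)]
def rect(m,seed,z):
    n,l=cv2.connectedComponents(m.astype(np.uint8));ys,xs=np.nonzero(l==l[seed[1],seed[0]])
    P=ray(c,np.c_[xs,ys],z)[:,:2]; print(cv2.minAreaRect(np.float32(P*1000)))
rect((r>170)&(b>150)|((r>b+60)&(r>100)),(220,220),.125); rect((r>b+60)&(r>90),(247,205),.125)
print("bar",W([[202,365],[302,352]],.118).round(3))
print("isol",W([[76,270],[50,297],[103,303],[100,250],[52,256]],.1).round(3), W([[76,270]],.126))
for n,u in(("pb1",[[557,373],[563,263]]),("pb2",[[701,386],[710,276]]),("pad",[[500,349],[488,241]])):
    p=W(u,.009)[:,:2];d=p[1]-p[0];print(n,p.mean(0).round(3),np.linalg.norm(d).round(3),np.degrees(np.arctan2(d[1],d[0])).round(1))
```

```text
[[0.637 0.303]
 [0.679 0.031]
 [0.505 0.002]
 [0.464 0.274]] [0.57134805 0.15224653 0.125     ]
sizes [np.float64(0.275), np.float64(0.177), np.float64(0.275), np.float64(0.176)]
((571.7891845703125, 154.98501586914062), (178.56130981445312, 274.998046875), 9.107626914978027)
((574.2478637695312, 155.51364135742188), (89.3012466430664, 159.44985961914062), 9.00101375579834)
bar [[0.438 0.19  0.118]
 [0.455 0.076 0.118]]
isol [[0.546 0.348 0.1  ]
 [0.513 0.376 0.1  ]
 [0.508 0.313 0.1  ]
 [0.57  0.321 0.1  ]
 [0.562 0.377 0.1  ]] [[0.54269411 0.33864    0.126     ]]
pb1 [ 0.51  -0.231] 0.138 -2.8
pb2 [ 0.498 -0.413] 0.138 -5.5
pad [ 0.537 -0.148] 0.137 7.2
```

Run:
```python
from h import *
y=np.radians(23.5)
print(delta([.541,.351,.28],down(np.radians(-21))),delta([.541,.351,.28],down(y)))
```

```text
(array([ 63.62, -78.02,  -6.03]), array([-0.1,  0. , 44.5])) (array([ 63.62, -78.02,  -6.03]), array([-0.1, -0. ,  0. ]))
```

Request:
move_arm:
  series: [8.5,3.7,-4.5,-0.4,0,0,0,8.5,3.7,-4.5,-0.4,0,0,0,8.5,3.7,-4.5,-0.4,0,0,0,8.5,3.7,-4.5,-0.4,0,0,0,8.5,3.7,-4.5,-0.4,0,0,0]

```text
time: 0.72
tool_pos: [0.3493, -0.3367, 0.2389]
tcp_rot: [-3.075, -0.64, 0.0]
wrist_force: [1.1, -0.0, -0.1]
width: 0.995
grip_force: 0.0
```

Request:
move_arm:
  series: [8.5,3.7,-4.5,-0.4,0,0,0,8.5,3.7,-4.5,-0.4,0,0,0,8.5,3.7,-4.5,-0.4,0,0,0,8.5,3.7,-4.5,-0.4,0,0,0,8.5,3.7,-4.5,-0.4,0,0,0]

```text
time: 1.35
tool_pos: [0.429, -0.0567, 0.2592]
tcp_rot: [3.075, 0.64, 0.0]
wrist_force: [0.4, 0.1, 0.7]
width: 0.992
grip_force: 0.0
```

Request:
move_arm:
  series: [8.5,3.7,-4.5,-0.4,0,0,0,8.5,3.7,-4.5,-0.4,0,0,0,8.5,3.7,-4.5,-0.4,0,0,0,8.5,3.7,-4.5,-0.4,0,0,0,8.5,3.7,-4.5,-0.4,0,0,0]

```text
time: 1.98
tool_pos: [0.5088, 0.2235, 0.279]
tcp_rot: [3.075, 0.641, -0.001]
wrist_force: [-0.1, -0.9, -0.5]
width: 0.995
grip_force: 0.0
```

Request:
move_arm:
  series: [8.5,0,0,0,0,0,9,8.5,0,0,0,0,0,9,8.5,0,0,0,0,0,9,8.5,0,0,0,0,0,9,8.5,0,0,0,0,0,8.5]

```text
time: 2.6
tool_pos: [0.5084, 0.2216, 0.2786]
tcp_rot: [3.087, -0.579, -0.002]
wrist_force: [-0.3, -0.3, 0.7]
width: 0.996
grip_force: 0.0
```

Run:
```python
from h import *
s=read_state();print(s["time"],s["tool_pos"],s["q"],delta([.541,.351,.25],down(np.radians(-21))))
c=calibration("wrist");im=read_camera("wrist");cv2.imwrite("pics/w1.png",im[:,:,::-1]);np.savez("w1.npz",**{k:np.array(v) for k,v in c.items()})
print(proj(c,[[.541,.351,.126],[.572,.154,.125]]))
```

```text
2.6 [0.50842406 0.22155055 0.27859473] [ 3.66040760e-01  4.59709880e-03  1.78723556e+00 -7.34938204e-06
  1.35096110e+00  2.30752972e+00] (array([ -1.65, -13.25,   2.85]), array([ 0. ,  0.1, -0.2]))
[[191.02853107 198.2897502 ]
 [367.35978561  92.69981728]]
```

View pics/w1.png

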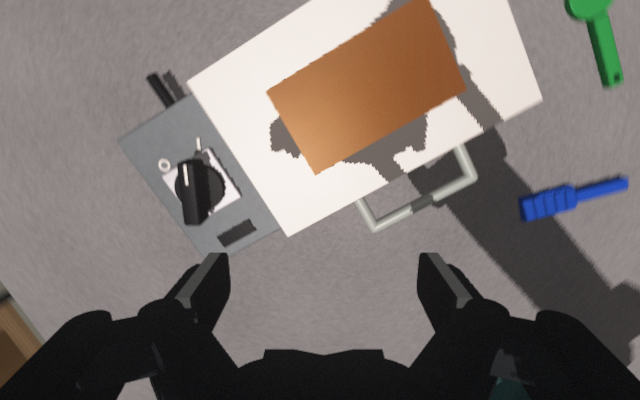

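Wrist picture: isolator handle around (195,191) with its white line at its upper end (182,177), hood corners at (190,82), (288,236) and (541,99), pull bar (375,228)–(475,180). For joint range I'll use the half-turned grasp.

Run:
```python
from h import *
c=dict(np.load("w1.npz"))
h=ray(c,[[190,82],[288,236],[541,99]],.125);print(h.round(3),(h[0]+h[2])/2)
for p,q in((0,1),(1,2)): d=h[q]-h[p];print(np.linalg.norm(d),np.degrees(np.arctan2(d[1],d[0])))
print(ray(c,[[191,193]],.126),ray(c,[[184,160],[198,224],[182,177]],.126).round(3),ray(c,[[200,187]],.095))
print("bar",ray(c,[[375,228],[475,180]],.124).round(3))
```

```text
[[0.639 0.301 0.125]
 [0.468 0.277 0.125]
 [0.509 0.007 0.125]] [0.57389463 0.15377639 0.125     ]
0.17242564049938944 -172.06082693085082
0.2731506598796874 -81.3904554304874
[[0.54588642 0.34844633 0.126     ]] [[0.578 0.339 0.126]
 [0.514 0.357 0.126]
 [0.564 0.349 0.126]] [[0.54520006 0.35151906 0.095     ]]
bar [[0.443 0.19  0.124]
 [0.456 0.081 0.124]]
```

Request:
move_arm:
  series: [5,0,0,0,0,0,-10.5,5,0,0,0,0,0,-10.5,5,0,0,0,0,0,-10.5,5,0,0,0,0,0,-10.5,5,0,0,0,0,0,-10.5]

```text
time: 3.28
tool_pos: [0.5085, 0.2215, 0.2788]
tcp_rot: [3.02, 0.866, -0.001]
wrist_force: [0.6, -0.6, 0.9]
width: 0.589
grip_force: 0.0
```

Request:
move_arm:
  series: [5,0,0,0,0,0,-10.5,5,0,0,0,0,0,-10.5,5,0,0,0,0,0,-10.5,5,0,0,0,0,0,-10.5,5,0,0,0,0,0,-10.5]

```text
time: 3.9
tool_pos: [0.5085, 0.2215, 0.2787]
tcp_rot: [-2.325, -2.112, 0.001]
wrist_force: [-0.5, 0.3, -0.4]
width: 0.582
grip_force: 0.0
```

Request:
move_arm:
  series: [5,0,0,0,0,0,-10.5,5,0,0,0,0,0,-10.5,5,0,0,0,0,0,-10.5,5,0,0,0,0,0,-10.5,5,0,0,0,0,0,-10.5]

```text
time: 4.53
tool_pos: [0.5085, 0.2215, 0.2787]
tcp_rot: [-1.151, -2.922, 0.001]
wrist_force: [-0.2, 0.5, 0.6]
width: 0.588
grip_force: 0.0
```

Run:
```python
from h import *
print(delta([.5445,.351,.18],down(np.radians(158.6))))
s=read_state();A=R.from_rotvec(s["tcp_rot"])
B=A*R.from_rotvec([0,0,np.radians(-22.1)]);print(B.inv().apply(np.array([.5445,.351,.18])-s["tool_pos"])*100)
```

```text
(array([ 6.19, 11.94,  9.87]), array([ -0. ,  -0. , -21.6]))
[ 1.24410512 13.38868385  9.86664599]
```

Request:
move_arm:
  series: [5,0,0,0,0,0,-10.8,5,0,0,0,0,0,-10.8]

```text
out of range
```

Request:
move_arm:
  series: [5,0,0,0,0,0,-10.6,5,0,0,0,0,0,-10.6,5,0.4,4.5,0,0,0,-0.4,5,0.4,4.5,3,0,0,0,5,0.4,4.4,4,0,0,0]

```text
time: 5.15
tool_pos: [0.5492, 0.3521, 0.21]
tcp_rot: [0.592, 3.082, 0.004]
wrist_force: [0.9, -0.2, 0.5]
width: 0.587
grip_force: 0.0
```

Run:
```python
from h import *
print(delta([.5445,.351,.112],down(np.radians(158.6))))
c=calibration("wrist");im=read_camera("wrist");cv2.imwrite("pics/w2.png",im[:,:,::-1]);print(proj(c,[[.5445,.351,.126]]))
```

```text
(array([ 0.42, -0.31,  9.8 ]), array([ 0.2,  0.1, -0.3]))
[[318.37468122 193.86847238]]
```

View pics/w2.png

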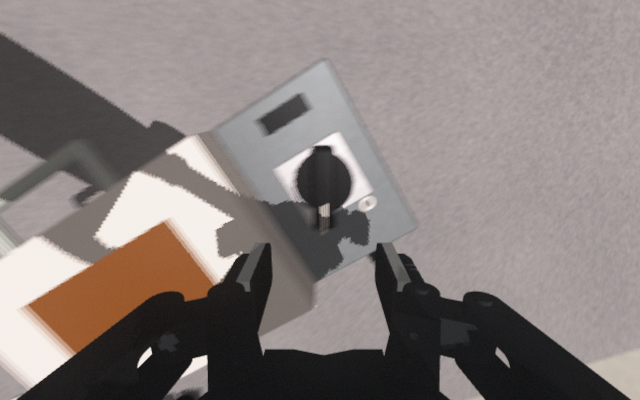

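The picture shows the handle upright in the image at about (323,188), aligned with the grasp and close to the predicted (318,194). Next I descend, close and turn.

Request:
move_arm:
  series: [5,0.4,-0.2,3,0,0,0,5,0,0,3,0,0,0,5,0,0,2,0,0,0,5,0,0,1.8,0,0,0,5,0,0,0,0,0,0]

```text
time: 5.82
tool_pos: [0.5425, 0.3493, 0.1096]
tcp_rot: [-0.595, -3.082, 0.003]
wrist_force: [-0.1, 0.3, 1.4]
width: 0.581
grip_force: 0.0
```

Request:
move_arm:
  series: [1,0,0,0,0,0,0,1,0,0,0,0,0,0,1,0,0,0,0,0,0,1,0,0,0,0,0,0]
  grip_force: 40

```text
time: 6.32
tool_pos: [0.5448, 0.3513, 0.1131]
tcp_rot: [0.595, 3.082, 0.005]
wrist_force: [1.5, 2.9, 3.6]
width: 0.174
grip_force: 39.7
```

Request:
move_arm:
  series: [1,0,0,0,0,0,-10,1,0,0,0,0,0,-10,1,0,0,0,0,0,-10,1,0,0,0,0,0,-10,1,0,0,0,0,0,-10]

```text
time: 6.95
tool_pos: [0.5447, 0.3536, 0.1132]
tcp_rot: [-0.771, 3.04, 0.009]
wrist_force: [0.6, 11.4, 1.6]
width: 0.168
grip_force: 39.3
```

Request:
move_arm:
  series: [1,0,0,0,0,0,-9,1,0,0,0,0,0,0,5,0,0,0,0,0,0,5,0,0,0,0,0,0,5,0,0,0,0,0,0]

```text
time: 7.58
tool_pos: [0.543, 0.3491, 0.1107]
tcp_rot: [0.999, -2.977, 0.001]
wrist_force: [0.3, -0.3, -0.0]
width: 0.587
grip_force: 0.0
```

Request:
move_arm:
  series: [5,0,0,-3,0,0,0,5,0,0,-4,0,0,0,5,0,0,-4,0,0,0,5,0,0,0,0,0,0,5,0,0,0,0,0,0]

```text
time: 8.2
tool_pos: [0.5431, 0.3494, 0.2207]
tcp_rot: [1.0, -2.977, 0.001]
wrist_force: [-0.6, -0.4, -1.1]
width: 0.585
grip_force: 0.0
```

Run:
```python
from h import *
s=read_state();print(s["tool_pos"],s["q"])
c=calibration("wrist");im=read_camera("wrist");t=read_camera("top")
a=im[80:280,200:450,::-1];b=cv2.resize(t[150:270,165:315,::-1],None,fx=2.5,fy=2.5);a=cv2.resize(a,(375,300))
cv2.imwrite("pics/w3.png",np.hstack([a,b]))
th=np.radians(8.6);u=np.array([np.cos(th),np.sin(th),0]);v=np.array([-u[1],u[0],0]);C=np.array([.5735,.154,0])
H=C+.0875*u+[0,0,.085]
P=lambda a:H+u*(-.213*np.cos(a)+.033*np.sin(a))+np.array([0,0,1])*(.213*np.sin(a)+.033*np.cos(a))
for al in(0,.2,.4,.6,.8,1,1.2,1.4,1.5,1.6):print(al,P(al).round(4),((P(al)-P(0))@u*100).round(2),((P(al)-P(0))[2]*100).round(2))
Y=down(th+np.pi/2);g=P(0)-[0,0,.011]
print(delta(g+[0,0,.1],Y))
A=R.from_rotvec(s["tcp_rot"]);print(Y.inv().apply(g+[0,0,.1]-s["tool_pos"])*100)
```

```text
[0.54312564 0.34944684 0.22070058] [ 5.33252577e-01  2.09206316e-01  1.66821111e+00 -1.80288599e-04
  1.26514647e+00 -1.68529604e+00]
0 [0.4494 0.1352 0.118 ] 0.0 0.0
0.2 [0.4601 0.1368 0.1597] 1.08 4.17
0.4 [0.4787 0.1397 0.1983] 2.97 8.03
0.6 [0.5046 0.1436 0.2325] 5.58 11.45
0.8 [0.5367 0.1484 0.2608] 8.83 14.28
1 [0.5737 0.154  0.2821] 12.57 16.41
1.2 [0.6141 0.1601 0.2955] 16.66 17.75
1.4 [0.6564 0.1665 0.3005] 20.93 18.25
1.5 [0.6777 0.1698 0.2998] 23.09 18.18
1.6 [0.6988 0.1729 0.2969] 25.22 17.89
(array([ 20.32, -11.45,   1.29]), array([-2.000e-01, -1.000e-01,  1.185e+02]))
[-19.77913494 -12.46933681   1.37005771]
```

View pics/w3.png

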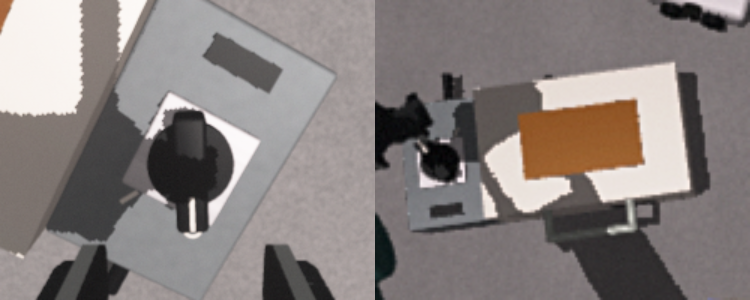

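Isolator is off: the pointer sits at the ring mark, (193,232) in the left half. Next is the pull bar.

Request:
move_arm:
  series: [5,5.1,-2.9,0,0,0,0,5,5.1,-2.9,0,0,0,0,5,5.1,-2.9,0,0,0,0,5,5,-2.8,0,0,0,0,3.5,0,0,0,0,0,10.7]

```text
time: 8.93
tool_pos: [0.4482, 0.1325, 0.2192]
tcp_rot: [0.705, -3.057, 0.002]
wrist_force: [-0.3, 0.6, 1.0]
width: 0.413
grip_force: 0.0
```

Request:
move_arm:
  series: [3.5,0,0,0,0,0,10.7,3.5,0,0,0,0,0,10.7,3.5,0,0,0,0,0,10.7,3.5,0,0,0,0,0,10.7,3.5,0,0,0,0,0,10.7]

```text
time: 9.55
tool_pos: [0.4499, 0.1354, 0.2195]
tcp_rot: [-0.744, -3.049, 0.003]
wrist_force: [-0.1, 0.3, 0.2]
width: 0.409
grip_force: 0.0
```

Request:
move_arm:
  series: [3.5,0,0,0,0,0,10.7,3.5,0,0,0,0,0,10.7,3.5,0,0,0,0,0,10.7,3.5,0,0,0,0,0,10.7,3.5,0,0,0,0,0,10.7]

```text
time: 10.18
tool_pos: [0.4499, 0.1354, 0.2195]
tcp_rot: [-2.037, -2.389, 0.004]
wrist_force: [-0.2, 0.2, 0.5]
width: 0.407
grip_force: 0.0
```

Run:
```python
from h import *
s=read_state();print(s["tool_pos"],s["q"])
print(delta([.4494,.1352,.107],down(np.radians(98.6))))
c=calibration("wrist");im=read_camera("wrist");cv2.imwrite("pics/w4.png",im[:,:,::-1])
th=np.radians(8.6);v=np.array([-np.sin(th),np.cos(th),0])
print(proj(c,[np.array([.4494,.1352,.118])+k*v for k in(-.055,0,.055)]),proj(c,[[.509,.007,.125],[.468,.277,.125]]))
np.savez("w4.npz",**{k:np.array(x) for k,x in c.items()})
```

```text
[0.44990697 0.13542926 0.21946139] [ 2.39437661e-01 -1.29895705e-01  2.02235116e+00 -9.55364997e-05
  1.25249783e+00  8.09621227e-02]
(array([-1.000e-02, -2.000e-02,  1.125e+01]), array([-0.2,  0. ,  0.5]))
[[320.54278892 254.90421592]
 [320.96516708 194.71951873]
 [321.44019077 127.03335627]] [[362.64638796 337.57360949]
 [379.75133833   5.75591873]]
```

View pics/w4.png

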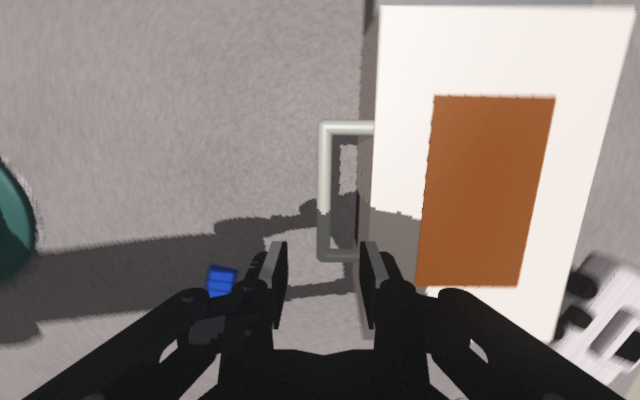

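Pull bar's rod is at x≈325 from y=122 to 262, about 3 mm nearer the hood than predicted. I correct that while descending, with the opening at 3 cm.

Request:
move_arm:
  series: [3,0,0.3,3,0,0,0.5,3,0,0,3,0,0,0,3,0,0,3,0,0,0,3,0,0,2.1,0,0,0,3,0,0,0,0,0,0]

```text
time: 10.85
tool_pos: [0.4511, 0.1355, 0.1073]
tcp_rot: [-2.037, -2.387, 0.009]
wrist_force: [0.4, -0.4, -0.3]
width: 0.353
grip_force: 0.0
```

Request:
move_arm:
  series: [1,0,0,0,0,0,0,1,0,0,0,0,0,0,1,0,0,0,0,0,0]
  grip_force: 20

```text
time: 11.22
tool_pos: [0.4514, 0.1358, 0.1104]
tcp_rot: [-2.038, -2.386, 0.007]
wrist_force: [-7.1, -0.5, 2.4]
width: 0.118
grip_force: 3.2
```

Request:
move_arm:
  series: [1,0,0.4,-2.1,0,0,0,1,0,0.7,-2.1,0,0,0,1,0,0.8,-2,0,0,0,1,0,1.1,-1.9,0,0,0,1,0,1.2,-1.7,0,0,0]

```text
time: 11.85
tool_pos: [0.4967, 0.1431, 0.2108]
tcp_rot: [2.039, 2.387, 0.004]
wrist_force: [-0.5, -0.3, -1.1]
width: 0.114
grip_force: 0.0
```

Request:
move_arm:
  series: [1,0,1.4,-1.7,0,0,0,1,0,1.6,-1.5,0,0,0,1,0,1.7,-1.3,0,0,0,1,0,1.8,-1.1,0,0,0,1,0,1.9,-1,0,0,0]

```text
time: 12.48
tool_pos: [0.5797, 0.156, 0.2766]
tcp_rot: [2.04, 2.387, 0.004]
wrist_force: [-1.3, 0.3, 0.3]
width: 0.119
grip_force: 0.0
```

Run:
```python
from h import *
s=read_state();print(s["tool_pos"],s["wrist_force"],s["width"],s["grip_force"])
print(proj(calibration("top"),[s["tool_pos"]]))
cv2.imwrite("pics/s5.png",cv2.resize(read_camera("scene")[90:240,260:460,::-1],None,fx=3,fy=3))
```

```text
[0.57970111 0.1560471  0.27658246] [-1.28511371  0.26888134  0.34255822] 0.1193127278257763 0.0
[[236.85315648 195.81287738]]
```

View pics/s5.png

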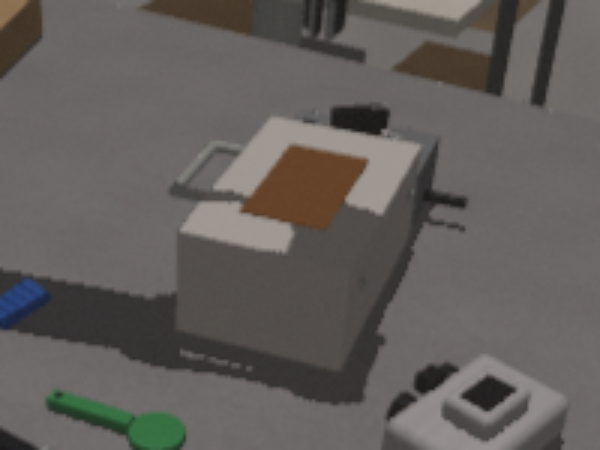

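The scene picture shows the hood still shut, with the bar free at (210,170). The bar slipped out because a 1 cm opening barely closed on it. I'll go back and close further.

Request:
move_arm:
  series: [3,0,-4.3,0,0,0,0,3,0,-4.3,0,0,0,0,3,0,-4.4,0,0,0,0,3,0,0,4,0,0,0,3,0,0,4,0,0,0]

```text
time: 13.15
tool_pos: [0.4506, 0.1359, 0.1957]
tcp_rot: [2.038, 2.386, 0.007]
wrist_force: [0.0, 0.6, -0.6]
width: 0.354
grip_force: 0.0
```

Run:
```python
from h import *
s=read_state();print(s["tool_pos"],delta([.452,.136,.106],down(np.radians(98.6))))
```

```text
[0.45061019 0.13590093 0.19566029] (array([-0.02,  0.09,  8.97]), array([ 0.3, -0. ,  0.4]))
```

Request:
move_arm:
  series: [3,0,0.1,3,0,0,0,3,0,0,3,0,0,0,3,0,0,2.2,0,0,0,3,0,0,0,0,0,0]

```text
time: 13.65
tool_pos: [0.4495, 0.1355, 0.1113]
tcp_rot: [-2.04, -2.387, 0.004]
wrist_force: [-0.3, -0.7, 0.2]
width: 0.353
grip_force: 0.0
```

Request:
move_arm:
  series: [0.4,0,0,0,0,0,0,0.4,0,0,0,0,0,0,0.4,0,0,0,0,0,0,0.4,0,0,0,0,0,0]
  grip_force: 40

```text
time: 14.15
tool_pos: [0.4514, 0.1359, 0.1128]
tcp_rot: [2.041, 2.387, 0.001]
wrist_force: [-0.4, 0.6, -0.7]
width: 0.044
grip_force: 0.0
```

Request:
move_arm:
  series: [0.4,0,0.2,-1.1,0,0,0,0.4,0,0.2,-1,0,0,0]

```text
time: 14.4
tool_pos: [0.4554, 0.1365, 0.1343]
tcp_rot: [2.041, 2.387, 0.001]
wrist_force: [0.0, 1.1, -0.2]
width: 0.048
grip_force: 0.0
```

Run:
```python
from h import *
s=read_state();print(s["tool_pos"])
c=calibration("wrist");im=read_camera("wrist");cv2.imwrite("pics/w6.png",im[:,:,::-1]);np.savez("w6.npz",**{k:np.array(x) for k,x in c.items()})
th=np.radians(8.6);v=np.array([-np.sin(th),np.cos(th),0])
print(proj(c,[np.array([.4494,.1352,.118])+k*v for k in(-.055,0,.055)]))
p=s["tool_pos"];A=R.from_rotvec(s["tcp_rot"]);print("tip",proj(c,[p+A.apply([0,0,.008])]))
```

```text
[0.45541572 0.13651136 0.13429307]
[[310.1090728  316.75482446]
 [309.59794915 235.15901516]
 [308.99249127 138.50368352]]
tip [[320.14721914 240.44753768]]
```

View pics/w6.png

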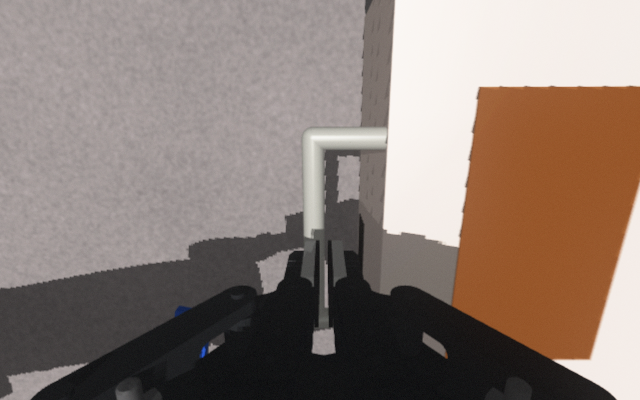

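The rod is at x≈313 px and the shut tips are just above it, so the last descent fell short. I go deeper this time.

Request:
move_arm:
  series: [3,0,-0.3,-1.5,0,0,0,3,0,0,0,0,0,0,3,0,0,0,0,0,0,3,0,0,2.5,0,0,0,3,0,0,2.5,0,0,0]

```text
time: 15.08
tool_pos: [0.452, 0.136, 0.0976]
tcp_rot: [2.042, 2.388, 0.0]
wrist_force: [-0.2, -0.1, -0.1]
width: 0.353
grip_force: 0.0
```

Request:
move_arm:
  series: [3,0,0,0,0,0,0]

```text
time: 15.2
tool_pos: [0.4494, 0.1353, 0.0957]
tcp_rot: [-2.039, -2.385, 0.008]
wrist_force: [-0.4, 0.3, -0.5]
width: 0.352
grip_force: 0.0
```

Request:
move_arm:
  series: [0.4,0,0,0,0,0,0,0.4,0,0,0,0,0,0,0.4,0,0,0,0,0,0,0.4,0,0,0,0,0,0]

```text
time: 15.7
tool_pos: [0.4498, 0.1356, 0.0985]
tcp_rot: [-2.04, -2.386, 0.006]
wrist_force: [-6.2, -1.6, 0.3]
width: 0.12
grip_force: 39.1
```

Request:
move_arm:
  series: [0.4,0,0.2,-1.1,0,0,0,0.4,0,0.2,-1,0,0,0]

```text
time: 15.95
tool_pos: [0.4539, 0.1362, 0.1194]
tcp_rot: [-2.04, -2.386, 0.006]
wrist_force: [-5.9, -0.7, -1.6]
width: 0.116
grip_force: 39.0
```

Request:
move_arm:
  series: [0.4,0,0.7,-2.1,0,0,0,0.4,0,0.8,-2,0,0,0,0.4,0,1.1,-1.9,0,0,0,0.4,0,1.2,-1.8,0,0,0,0.4,0,1.4,-1.7,0,0,0]

```text
time: 16.58
tool_pos: [0.5048, 0.1444, 0.2161]
tcp_rot: [-2.039, -2.385, 0.007]
wrist_force: [-9.5, -0.9, 3.5]
width: 0.117
grip_force: 39.0
```

Request:
move_arm:
  series: [0.4,0,1.6,-1.5,0,0,0,0.4,0,1.7,-1.3,0,0,0,0.4,0,1.8,-1.2,0,0,0,0.4,0,1.9,-1,0,0,0,0.4,0,2,-0.8,0,0,0]

```text
time: 17.2
tool_pos: [0.5973, 0.1592, 0.277]
tcp_rot: [2.04, 2.387, 0.005]
wrist_force: [-3.7, 0.8, 2.0]
width: 0.118
grip_force: 39.0
```

Run:
```python
from h import *
s=read_state();print(s["tool_pos"],s["wrist_force"],s["width"],s["grip_force"])
for z in (.2955,.3,.2998,.2969):pass
th=np.radians(8.6);u=np.array([np.cos(th),np.sin(th),0]);H=np.array([.5735,.154,.085])+.0875*u+.0025*u
for a in(1.1,1.2,1.3,1.4,1.5,1.55):
  P=H+u*(-.213*np.cos(a)+.033*np.sin(a))+np.array([0,0,.213*np.sin(a)+.033*np.cos(a)]);print(a,P.round(4),delta(P-[0,0,.02],down(th+np.pi/2))[0])
```

```text
[0.5973106  0.15920852 0.27697874] [-3.72667807  0.75761868  1.99390368] 0.11835226649217086 39.02064800262451
1.1 [0.596  0.1574 0.2898] [-0.16 -0.16  0.72]
1.2 [0.6166 0.1605 0.2955] [-0.17  1.92  0.16]
1.3 [0.6376 0.1637 0.2991] [-0.18  4.05 -0.19]
1.4 [0.6588 0.1669 0.3005] [-0.2   6.2  -0.33]
1.5 [0.6801 0.1701 0.2998] [-0.21  8.35 -0.25]
1.55 [0.6907 0.1717 0.2986] [-0.22  9.42 -0.13]
```

Request:
move_arm:
  series: [0.4,0,2,-0.4,0,0,0,0.4,0,2,-0.3,0,0,0,0.4,0,2.2,-0.1,0,0,0,0.4,0,2.2,0,0,0,0,0.4,0,0.6,0.1,0,0,0]

```text
time: 17.82
tool_pos: [0.6883, 0.1737, 0.2835]
tcp_rot: [2.039, 2.385, 0.011]
wrist_force: [-0.8, 1.4, 5.4]
width: 0.125
grip_force: 25.6
```

Request:
move_arm:
  series: [3.5,0,0,0,0,0,0,3.5,0,0,0,0,0,0,3.5,0,0,0,0,0,0]

```text
time: 18.2
tool_pos: [0.6851, 0.1724, 0.2797]
tcp_rot: [2.041, 2.387, 0.001]
wrist_force: [1.3, 0.7, 0.1]
width: 0.412
grip_force: 0.5
```

Request:
move_arm:
  series: [3.5,0,0,-2,0,0,0,3.5,0,0,-3,0,0,0,3.5,0,0,-3,0,0,0]

```text
time: 18.58
tool_pos: [0.6848, 0.1725, 0.3615]
tcp_rot: [2.042, 2.388, 0.0]
wrist_force: [-0.0, -0.4, 0.7]
width: 0.404
grip_force: 0.0
```

Run:
```python
from h import *
s=read_state();print(s["time"],s["tool_pos"],s["q"])
a=read_camera("top")[100:300,160:460,::-1];b=read_camera("scene")[60:260,180:480,::-1]
cv2.imwrite("pics/s7.png",cv2.resize(np.vstack([a,b]),None,fx=1.5,fy=1.5))
```

```text
18.575 [0.68479263 0.17252689 0.3614732 ] [ 2.11555433e-01  2.76848340e-01  1.33233912e+00 -3.58569707e-05
  1.53217938e+00  5.56227827e-02]
```

View pics/s7.png

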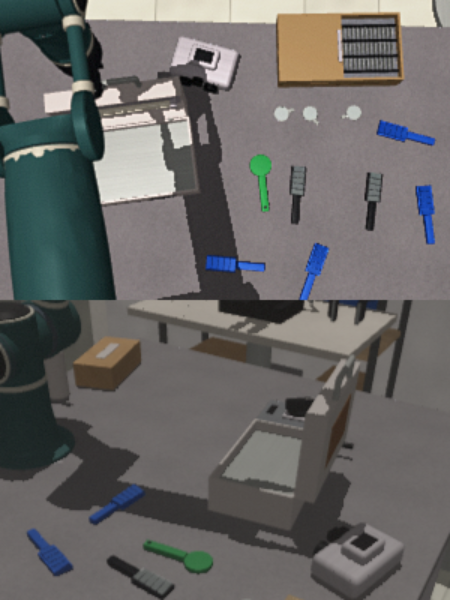

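Hood is back on its stop and the chamber is open and empty. The items have not moved. Next I go to the green paddle.

Request:
move_arm:
  series: [4,-4.9,-3.2,0,0,0,0,4,-4.9,-3.2,0,0,0,0,4,-4.9,-3.2,0,0,0,0,4,-4.9,-3.2,0,0,0,0,4,-4.9,-3.2,0,0,0,0]

```text
time: 19.3
tool_pos: [0.5637, -0.0957, 0.359]
tcp_rot: [-2.041, -2.388, 0.001]
wrist_force: [0.9, -0.3, 0.3]
width: 0.472
grip_force: 0.0
```

Request:
move_arm:
  series: [4,-4.7,-3.1,0,0,0,10.2,4,0,0,5,0,0,10.2,4,0,0,5,0,0,10.2,4,0,0,5,0,0,10.2,4,0,0,3,0,0,10.2]

```text
time: 19.92
tool_pos: [0.5395, -0.1449, 0.1758]
tcp_rot: [-2.872, -1.266, 0.006]
wrist_force: [0.2, 0.2, -0.5]
width: 0.47
grip_force: 0.0
```

Request:
move_arm:
  series: [4,0,0,0,0,0,10.2,4,0,0,0,0,0,10.2,4,0,0,0,0,0,10.2,4,0,0,0,0,0,10.2,4,0,0,0,0,0,0]

```text
time: 20.55
tool_pos: [0.5414, -0.1454, 0.1791]
tcp_rot: [-3.135, -0.198, 0.001]
wrist_force: [0.1, -0.5, -0.1]
width: 0.472
grip_force: 0.0
```

```bash
cat > loc.py <<'E'
from h import *
def locate(kind,guess,name):
    """fit item outline seen by wrist camera near guess; returns origin, yaw"""
    c=calibration("wrist");im=read_camera("wrist")[:,:,::-1];cv2.imwrite(f"pics/{name}.png",im)
    b,g,r=[im[...,k].astype(int) for k in range(3)]
    m=(g>r+35)&(g>b+25) if kind=="pad" else (r<52)&(g<52)&(b<52)
    n,l,st,ce=cv2.connectedComponentsWithStats(m.astype(np.uint8))
    G=proj(c,[[*guess,.012]])[0];print("guess px",G)
    for i in range(1,n):
        if st[i,4]<300: continue
        ys,xs=np.nonzero(l==i);P=ray(c,np.c_[xs,ys],.012)[:,:2]
        if np.linalg.norm(P-guess,axis=1).min()>.04: continue
        mu=P.mean(0);w,v=np.linalg.eigh(np.cov((P-mu).T));d=v[:,1]*np.sign(v[0,1]);q=(P-mu)@d
        print(i,st[i],"mid",(mu+d*(q.max()+q.min())/2).round(4),"yaw",np.degrees(np.arctan2(d[1],d[0])).round(1),"len",(q.max()-q.min()).round(3))
E
python3 - <<'E'
from loc import *
s=read_state();print(s["tool_pos"],s["q"])
locate("pad",[.538,-.146],"w8")
print(delta([.540,-.146,.1],down(np.radians(7))))
E
```

```text
[ 0.54136892 -0.14537471  0.17906299] [-3.06783193e-01  7.82204190e-02  1.89582876e+00  8.43508933e-06
  1.16823515e+00  1.13755160e+00]
guess px [323.19788361 182.21806382]
1 [ 296  110   53  133 3455] mid [ 0.5402 -0.1445] yaw 7.0 len 0.139
(array([-0.15,  0.04,  7.91]), array([-0. ,  0. ,  0.3]))
```

View pics/w8.png

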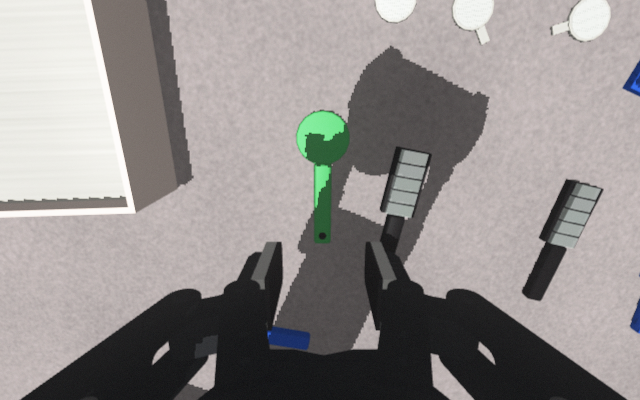

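Paddle at (322,180), aligned with the fingers; fitted length 139 mm and yaw 7° agree with the description. The prism bars are at (405,195) and (560,240). I descend on the paddle.

Request:
move_arm:
  series: [4,0.3,-0.1,5,0,0,0,4,0,0,5,0,0,0,4,0,0,3,0,0,0,4,0,0,2,0,0,0,4,0,0,0,0,0,0]

```text
time: 21.22
tool_pos: [0.5426, -0.1435, 0.0272]
tcp_rot: [-3.134, -0.199, 0.007]
wrist_force: [-0.5, 0.3, 0.1]
width: 0.469
grip_force: 0.0
```

Request:
move_arm:
  series: [4,0,0,0,0,0,0]

```text
time: 21.35
tool_pos: [0.5454, -0.1444, 0.0302]
tcp_rot: [3.135, 0.197, 0.002]
wrist_force: [0.3, 0.0, 0.8]
width: 0.467
grip_force: 0.0
```

Request:
move_arm:
  series: [4,0,0,0,0,0,0]

```text
time: 21.48
tool_pos: [0.5459, -0.1445, 0.0308]
tcp_rot: [3.134, 0.196, 0.004]
wrist_force: [-0.4, 0.7, 0.4]
width: 0.462
grip_force: 0.0
```

Request:
move_arm:
  series: [4,0,0,1,0,0,0,4,0,0,0.8,0,0,0,4,0,0,0,0,0,0]

```text
time: 21.85
tool_pos: [0.5435, -0.1438, 0.01]
tcp_rot: [-3.135, -0.196, 0.004]
wrist_force: [-1.1, -0.1, 0.0]
width: 0.469
grip_force: 0.0
```

Request:
move_arm:
  series: [0.5,0,0,0,0,0,0,0.5,0,0,0,0,0,0,0.5,0,0,0,0,0,0,0.5,0,0,0,0,0,0]
  grip_force: 60

```text
time: 22.35
tool_pos: [0.5448, -0.1442, 0.0114]
tcp_rot: [3.135, 0.196, 0.0]
wrist_force: [-0.2, -0.2, 0.2]
width: 0.056
grip_force: 0.0
```

Request:
move_arm:
  series: [0.5,0,0,-2,0,0,0,0.5,0,0,-4,0,0,0,0.5,0,0,-5,0,0,0,0.5,0,0,-4,0,0,0,0.5,0,0,0,0,0,0]

```text
time: 22.98
tool_pos: [0.5479, -0.1451, 0.1662]
tcp_rot: [3.132, 0.195, 0.013]
wrist_force: [0.2, 0.2, -0.6]
width: 0.058
grip_force: 0.0
```

```bash
cat > tgt.py <<'E'
from h import *
import sys
# slot y (unit frame), grasp offset g along item (m): deltas to slot with tool height z
U=np.array([.5745,.154]);th=np.radians(8.6);u=np.array([np.cos(th),np.sin(th)]);v=np.array([-u[1],u[0]])
def slot(y,g,z,x0=-.002): 
    p=U+u*(x0+g)+v*y; return [*p,z]
E
python3 - <<'E'
from tgt import *
s=read_state();print(s["tool_pos"],s["width"],s["grip_force"])
print(slot(-.07,.004,.16),delta(slot(-.07,.004,.16),down(th)))
c=calibration("wrist");cv2.imwrite("pics/w9.png",read_camera("wrist")[:,:,::-1])
E
```

```text
[ 0.54791068 -0.14513874  0.16620965] 0.057875653031758775 0.0
[np.float64(0.5869449868031537), np.float64(0.08508612401359701), 0.16] (array([  6.73, -22.36,   0.59]), array([ 0.2, -0.5, -1.5]))
```

View pics/w9.png

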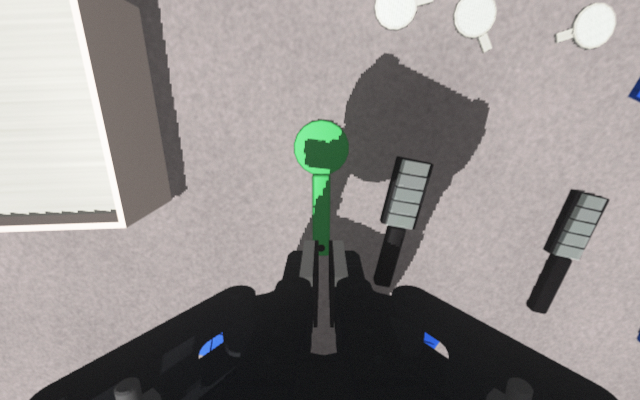

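The paddle is still in place at (321,190), so the fingers closed above it: the tips evidently stand less far forward than stated. I'll check the stated value, then feel downward with force checks.

Run:
```python
import workcell as w
print([n for n in dir(w) if not n.startswith('_')]); print(getattr(w,'tcp_to_tips',None))
from tgt import *
print(delta([.544,-.144,.012],down(np.radians(7))))
# triangulate tip: pixel (322,245) in w9, expected tip projection for several offsets ahead of TCP
s=read_state();c=calibration("wrist");A=R.from_rotvec(s["tcp_rot"])
for o in(-.016,-.008,0,.008):print(o,proj(c,[s["tool_pos"]+A.apply([0,0,o])]))
```

```text
['MotionError', 'calibration', 'finish_job', 'read_camera', 'read_state', 'tcp_to_tips']
0.008
(array([-0.26, -0.11, 15.15]), array([ 0.1, -0.2,  0.1]))
-0.016 [[323.0824452  264.14436487]]
-0.008 [[323.07125958 256.56936329]]
0 [[323.06108767 249.68084964]]
0.008 [[323.05179762 243.38954927]]
```

Request:
move_arm:
  series: [4,0,0,5,0,0,0,4,0,0,5,0,0,0,4,-0.2,0,3,0,0,0,4,0,0,2,0,0,0,4,0,0,0,0,0,0]

```text
time: 23.65
tool_pos: [0.5389, -0.1432, 0.0074]
tcp_rot: [-3.133, -0.195, 0.012]
wrist_force: [-0.2, 0.0, -0.3]
width: 0.465
grip_force: 0.0
```

Request:
move_arm:
  series: [4,0,0,0.4,0,0,0,4,0,0,0,0,0,0]

```text
time: 23.9
tool_pos: [0.5431, -0.1445, 0.0078]
tcp_rot: [3.135, 0.196, 0.001]
wrist_force: [0.1, 0.6, 0.3]
width: 0.469
grip_force: 0.0
```

Request:
move_arm:
  series: [4,0,0,0.2,0,0,0,4,0,0,0.2,0,0,0,4,0,0,0,0,0,0]

```text
time: 24.28
tool_pos: [0.5426, -0.1444, 0.0033]
tcp_rot: [3.135, 0.196, 0.0]
wrist_force: [0.3, -0.5, 0.2]
width: 0.468
grip_force: 0.0
```

Request:
move_arm:
  series: [2.5,0,0,0,0,0,0,2.5,0,0,0,0,0,0,1.4,0,0,0,0,0,0,1.4,0,0,0,0,0,0]
  grip_force: 30

```text
time: 24.78
tool_pos: [0.5427, -0.1444, 0.0033]
tcp_rot: [-3.135, -0.196, 0.0]
wrist_force: [-0.4, 1.1, -0.2]
width: 0.166
grip_force: 0.0
```

Request:
move_arm:
  series: [0.5,0,0,0,0,0,0,0.5,0,0,0,0,0,0,0.5,0,0,0,0,0,0]
  grip_force: 60

```text
time: 25.15
tool_pos: [0.5427, -0.1444, 0.0033]
tcp_rot: [3.135, 0.196, 0.0]
wrist_force: [0.7, 0.8, -0.3]
width: 0.057
grip_force: 0.0
```

Request:
move_arm:
  series: [3,0,0,-2,0,0,0,3,0,0,0,0,0,0,3,0,0,0,0,0,0,3,0,0,1,0,0,0,3,0,0,1,0,0,0]

```text
time: 25.78
tool_pos: [0.542, -0.1442, 0.0019]
tcp_rot: [-3.135, -0.196, 0.002]
wrist_force: [-0.3, 0.7, -0.5]
width: 0.353
grip_force: 0.0
```

Request:
move_arm:
  series: [3,0,0,0.2,0,0,0,3,0,0,0.2,0,0,0,3,0,0,0,0,0,0]

```text
time: 26.15
tool_pos: [0.5427, -0.1444, -0.0008]
tcp_rot: [-3.135, -0.195, 0.0]
wrist_force: [0.7, 0.2, 0.3]
width: 0.349
grip_force: 0.0
```

Request:
move_arm:
  series: [3,0,0,0.2,0,0,0,3,0,0,0,0,0,0]

```text
time: 26.4
tool_pos: [0.5427, -0.1444, -0.0026]
tcp_rot: [3.135, 0.195, 0.0]
wrist_force: [-0.5, -0.2, -0.4]
width: 0.352
grip_force: 0.0
```

Run:
```python
from loc import *
s=read_state();print(s["tool_pos"],s["wrist_force"],s["q"])
locate("pad",[.540,-.1445],"w10")
```

```text
[ 0.54272833 -0.1444019  -0.0026383 ] [-0.54831552 -0.19631987 -0.43071042] [-3.04402151e-01  2.89632638e-01  2.02740740e+00  1.84581702e-05
  8.24408669e-01  1.14187322e+00]
guess px [322.57076251 267.86994516]
1 [  265   121   116   234 14522] mid [ 0.5492 -0.1434] yaw 7.0 len 0.121
```

Request:
move_arm:
  series: [0.5,0,0,0,0,0,0,0.5,0,0,0,0,0,0,0.5,0,0,0,0,0,0]
  grip_force: 40

```text
time: 26.82
tool_pos: [0.543, -0.1445, -0.0024]
tcp_rot: [3.135, 0.196, 0.001]
wrist_force: [-0.1, 0.1, 1.4]
width: 0.189
grip_force: 39.4
```

Request:
move_arm:
  series: [3,0,0,0,0,0,0,3,0,0,0,0,0,0,3,0,0,0.2,0,0,0,3,0,0,0.2,0,0,0,3,0,0,0,0,0,0]

```text
time: 27.45
tool_pos: [0.5424, -0.1443, -0.0071]
tcp_rot: [-3.135, -0.195, 0.001]
wrist_force: [0.7, 0.6, -0.3]
width: 0.349
grip_force: 0.0
```

Request:
move_arm:
  series: [0.5,0,0,0,0,0,0,0.5,0,0,0,0,0,0,0.5,0,0,0,0,0,0]
  grip_force: 60

```text
time: 27.82
tool_pos: [0.5429, -0.1445, -0.0066]
tcp_rot: [3.135, 0.195, 0.001]
wrist_force: [-1.1, 0.3, 1.0]
width: 0.187
grip_force: 60.0
```

Request:
move_arm:
  series: [0.5,0,0,-2,0,0,0,0.5,0,0,-4,0,0,0,0.5,0,0,-5,0,0,0,0.5,0,0,-6,0,0,0,0.5,0,0,0,0,0,0]

```text
time: 28.45
tool_pos: [0.5471, -0.1458, 0.17]
tcp_rot: [3.131, 0.195, 0.018]
wrist_force: [1.2, -0.9, -1.5]
width: 0.188
grip_force: 59.8
```

Run:
```python
from tgt import *
s=read_state();print(s["tool_pos"],s["width"],s["grip_force"])
print(delta(slot(-.07,.003,.14),down(th)))
```

```text
[ 0.54712051 -0.14576675  0.16997327] 0.18776690423388803 59.80052947998047
(array([  6.69, -22.42,   2.96]), array([ 0.3, -0.6, -1.5]))
```

Request:
move_arm:
  series: [0.5,1.7,-5.6,0,0,0,-1.6,0.5,1.7,-5.6,0,0,0,0,0.5,1.7,-5.6,0,0,0,0,0.5,1.7,-5.6,0,0,0,0,0.5,0,0,0,0,0,0]

```text
time: 29.08
tool_pos: [0.5768, 0.0909, 0.1619]
tcp_rot: [-3.131, -0.248, 0.003]
wrist_force: [-0.1, -0.4, -1.2]
width: 0.186
grip_force: 59.8
```

Run:
```python
from tgt import *
c=calibration("wrist");im=read_camera("wrist")[:,:,::-1];cv2.imwrite("pics/w11.png",im);im2=read_camera("scene")
s=read_state();print(s["tool_pos"],s["width"],s["grip_force"])
print(delta(slot(-.07,.003,.056),down(th)))
q=lambda x,y,z:[*(U+u*x+v*y),z]
print(proj(c,[q(.0875,-.1375,.085),q(-.0875,-.1375,.085),q(-.0825,-.1325,.085),q(.0825,-.07,.06)]).round(1))
t=s["tool_pos"]; print("paddle px",proj(c,[np.r_[t[:2]+u*k,t[2]+.012] for k in(.067,.04,-.073)]).round(1))
```

```text
[0.57655125 0.08742901 0.16193102] 0.18940108337657566 59.77619290351868
(array([ 0.92,  0.39, 10.59]), array([0. , 0.1, 0.3]))
[[434.9  72.7]
 [412.3 298.4]
 [406.8 293.1]
 [333.6  82.2]]
paddle px [[332.  122.4]
 [331.  182.9]
 [328.  379.9]]
```

View pics/w11.png

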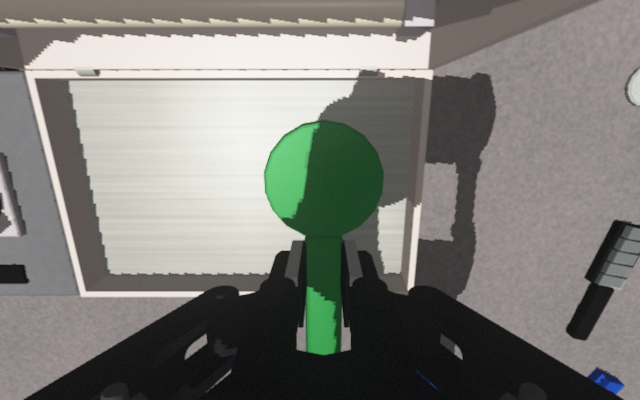

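Chamber corners appear at (432,70) and (412,296), as predicted to about 1–2 mm. The paddle is held straight, with its disc at (324,180). I lower it.

Request:
move_arm:
  series: [0.5,0.5,0.2,3,0,0,0,0.5,0.4,0.1,3,0,0,0,0.5,0,0,2,0,0,0,0.5,0,0,1.5,0,0,0,0.5,0,0,0,0,0,0]

```text
time: 29.8
tool_pos: [0.5856, 0.0848, 0.0669]
tcp_rot: [3.132, 0.238, -0.004]
wrist_force: [0.3, -0.1, -0.8]
width: 0.182
grip_force: 59.8
```

Request:
move_arm:
  series: [0.5,0,0,0,0,0,0,0.5,0,0,0,0,0,0]

```text
time: 30.05
tool_pos: [0.5879, 0.0856, 0.0696]
tcp_rot: [-3.132, -0.239, -0.004]
wrist_force: [0.4, 0.3, -0.7]
width: 0.185
grip_force: 59.8
```

Run:
```python
from tgt import *
s=read_state();print(s["tool_pos"],s["width"],s["grip_force"],delta(slot(-.07,.003,.0545),down(th)))
```

```text
[0.58788786 0.08563909 0.06962878] 0.1849968522377563 59.77811872959137 (array([-0.21,  0.04,  1.51]), array([ 0. , -0.1,  0.1]))
```

Request:
move_arm:
  series: [0.5,-0.1,0,0.7,0,0,0,0.5,0,0,0.4,0,0,0,0.5,0,0,0.2,0,0,0,0.5,0,0,0,0,0,0]

```text
time: 30.55
tool_pos: [0.5856, 0.0853, 0.0549]
tcp_rot: [3.132, 0.239, -0.001]
wrist_force: [-0.2, -0.4, -0.5]
width: 0.187
grip_force: 59.8
```

Request:
move_arm:
  series: [3,0,0,0,0,0,0,3,0,0,0,0,0,0,3,0,0,0,0,0,0,3,0,0,-3,0,0,0,3,0,0,-5,0,0,0]

```text
time: 31.18
tool_pos: [0.5837, 0.0851, 0.1337]
tcp_rot: [3.132, 0.239, -0.009]
wrist_force: [1.0, 0.4, 0.2]
width: 0.353
grip_force: 0.0
```

Request:
move_arm:
  series: [3,0,0,-4,0,0,0,3,0,0,0,0,0,0]

```text
time: 31.42
tool_pos: [0.5893, 0.0857, 0.1805]
tcp_rot: [-3.132, -0.239, -0.015]
wrist_force: [0.0, 0.3, 0.6]
width: 0.352
grip_force: 0.0
```

```bash
cat > green.py <<'E'
from tgt import *
c=calibration("wrist");im=read_camera("wrist")[:,:,::-1]
b,g,r=[im[...,k].astype(int) for k in range(3)];m=((g>r+35)&(g>b+25)).astype(np.uint8)
ys,xs=np.nonzero(m);P=ray(c,np.c_[xs,ys],.071)[:,:2]-U;L=np.c_[P@u,P@v];print("paddle unit frame min/max",L.min(0).round(3),L.max(0).round(3))
E
python3 - <<'E'
import green
from tgt import *
s=read_state();print(s["tool_pos"])
pb1=[.510,-.231];pb2=[.498,-.413]
print(delta([pb1[0]-.014,pb1[1]+.0007,.17],down(np.radians(-2.8))))
print(delta([pb2[0]-.014,pb2[1]+.001,.17],down(np.radians(-5.5))))
E
```

```text
paddle unit frame min/max [-0.072 -0.087] [ 0.067 -0.044]
[0.58746942 0.08551325 0.17781623]
(array([-13.84,  29.82,   0.72]), array([-0. , -0.3, 11.5]))
(array([-17.79,  47.6 ,   0.71]), array([-0. , -0.3, 14.2]))
```

Paddle lies in the chamber, x −72..67 mm in the unit frame. Next is prism bar 1.

Request:
move_arm:
  series: [4,-2.3,5,0,0,0,0,4,-2.3,5,0,0,0,0,4,-2.3,5,0,0,0,0,4,-2.3,5,0,0,0,0,4,-2.3,5,0,0,0,0]

```text
time: 32.1
tool_pos: [0.5083, -0.1803, 0.1734]
tcp_rot: [-3.131, -0.24, 0.004]
wrist_force: [0.7, -0.7, -0.6]
width: 0.47
grip_force: 0.0
```

Request:
move_arm:
  series: [4,-2.3,4.8,0,0,0,0,4,0,0,0,0,0,6,4,0,0,0,0,0,5.5,4,0,0,0,0,0,0,4,0,0,0,0,0,0]

```text
time: 32.72
tool_pos: [0.4942, -0.2297, 0.1742]
tcp_rot: [-3.14, 0.073, 0.003]
wrist_force: [-0.8, 1.0, 0.1]
width: 0.47
grip_force: 0.0
```

Run:
```python
from loc import *
s=read_state();print(s["tool_pos"])
c=calibration("wrist");im=read_camera("wrist")[:,:,::-1];cv2.imwrite("pics/w12.png",im)
print(proj(c,[[.510-.07,-.2275,.012],[.51,-.231,.012],[.58,-.2344,.012]]))
cv2.imwrite("pics/w12c.png",cv2.resize(im[80:300,220:480],None,fx=3,fy=2.7))
print(im[230:236,300:345:4].mean(2).astype(int))
```

```text
[ 0.49417279 -0.22967744  0.17422262]
[[323.61268864 229.71611863]
 [323.91150595 164.41839019]
 [324.14343313  90.45978802]]
[[82 85 81 78 81 77 79 80 78 84 83 79]
 [82 84 80 78 80 78 82 78 82 81 78 83]
 [82 85 81 78 80 76 79 79 82 79 79 80]
 [84 83 81 80 79 77 79 82 83 77 77 80]
 [87 82 81 79 79 78 78 82 83 81 82 79]
 [86 81 79 82 75 78 77 78 84 81 82 82]]
```

View pics/w12c.png

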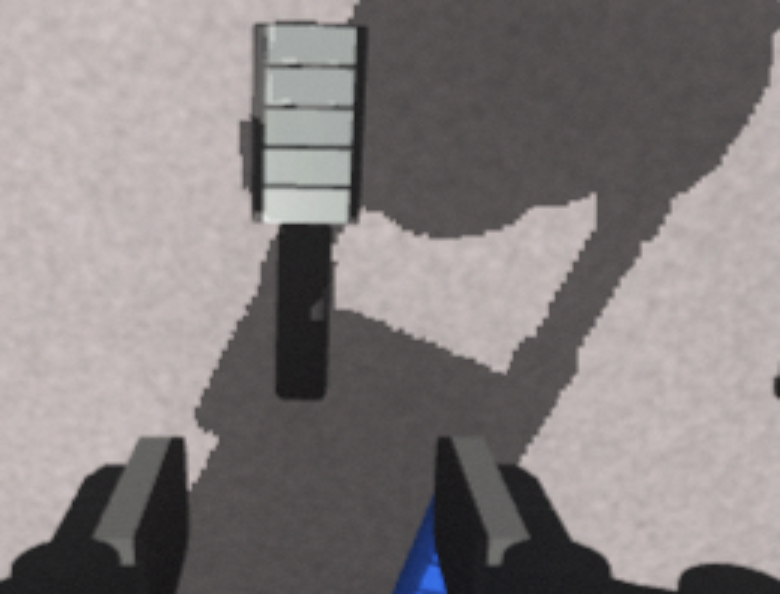

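Prism bar 1 is upright in the crop: handle end at (301,398), frame front at (310,24), junction at (304,223). It sits centred between the fingers.

Run:
```python
from loc import *
c=calibration("wrist")
P=ray(c,[[320.3,227.4],[321.3,162.6],[323.3,88.9]],.012)[:,:2];print(P.round(4))
d=P[2]-P[0];print(np.linalg.norm(d),np.degrees(np.arctan2(d[1],d[0])),P[[0,2]].mean(0))
locate("pb",[.51,-.231],"x13")
o=P[[0,2]].mean(0);yaw=np.arctan2(d[1],d[0]);e=d/np.linalg.norm(d)
print(delta([*(o-.014*e),.03],down(yaw)))
```

```text
[[ 0.443  -0.2242]
 [ 0.5122 -0.2285]
 [ 0.5817 -0.2337]]
0.13907472762669534 -3.953860516338318 [ 0.51234795 -0.22895126]
guess px [323.86342816 164.64997203]
12 [ 312  163   18   65 1058] mid [ 0.4775 -0.2258] yaw -4.3 len 0.069
(array([ 0.39, -0.19, 14.48]), array([-0. ,  0. ,  1.3]))
```

Request:
move_arm:
  series: [4,0.4,-0.2,5,0,0,1.2,4,0,0,5,0,0,0,4,0,0,3,0,0,0,4,0,0,2,0,0,0,3,0,0,0,0,0,0]

```text
time: 33.45
tool_pos: [0.4971, -0.2272, 0.0233]
tcp_rot: [-3.138, 0.107, 0.006]
wrist_force: [-0.0, -0.3, -0.4]
width: 0.35
grip_force: 0.0
```

Request:
move_arm:
  series: [3,0,0,1.4,0,0,0,3,0,0,0.8,0,0,0,3,0,0,0,0,0,0,3,0,0,0,0,0,0]

```text
time: 33.95
tool_pos: [0.4992, -0.2285, 0.0037]
tcp_rot: [3.139, -0.109, 0.001]
wrist_force: [-0.3, -0.4, 0.0]
width: 0.357
grip_force: 0.0
```

Run:
```python
from loc import *
s=read_state();print(s["tool_pos"],delta([.4984,-.2280,-.0068],down(np.radians(-4.1))))
```

```text
[ 0.49915245 -0.22854448  0.00368035] (array([-0.08, -0.05,  1.05]), array([ 0. , -0. ,  0.1]))
```

Request:
move_arm:
  series: [3,0,0,0.6,0,0,0,3,0,0,0.4,0,0,0,3,0,0,0,0,0,0]

```text
time: 34.33
tool_pos: [0.4983, -0.2281, -0.0073]
tcp_rot: [-3.139, 0.109, 0.002]
wrist_force: [0.0, -0.6, 1.0]
width: 0.349
grip_force: 0.0
```

Request:
move_arm:
  series: [0.5,0,0,0,0,0,0,0.5,0,0,0,0,0,0,0.5,0,0,0,0,0,0,0.5,0,0,0,0,0,0]

```text
time: 34.83
tool_pos: [0.4989, -0.2284, -0.0066]
tcp_rot: [3.14, -0.109, 0.0]
wrist_force: [-0.1, 0.6, 0.5]
width: 0.187
grip_force: 59.9
```

Request:
move_arm:
  series: [0.5,0,0,-2,0,0,0,0.5,0,0,-4,0,0,0,0.5,0,0,-5,0,0,0,0.5,0,0,-6,0,0,0,0.5,0,0,0,0,0,0]

```text
time: 35.45
tool_pos: [0.5029, -0.2304, 0.1698]
tcp_rot: [3.134, -0.108, 0.017]
wrist_force: [0.8, -0.3, -1.0]
width: 0.187
grip_force: 59.8
```

Run:
```python
from tgt import *
s=read_state();print(s["tool_pos"],s["width"],s["grip_force"])
print(slot(0,-.014,.16),delta(slot(0,-.014,.16),down(th)))
```

```text
[ 0.5029206  -0.23042921  0.16984681] 0.18727533741384994 59.79448199272156
[np.float64(0.5586798979032479), np.float64(0.15160743450490063), 0.16] (array([  2.91, -38.5 ,   0.83]), array([  0.3,  -0.6, -12.6]))
```

Request:
move_arm:
  series: [0.5,0.5,-5.5,0,0,0,0,0.5,0.5,-5.5,0,0,0,0,0.5,0.5,-5.5,0,0,0,0,0.5,0.5,-5.5,0,0,0,0,0.5,0.5,-5.5,0,0,0,0]

```text
time: 36.08
tool_pos: [0.5417, 0.0459, 0.1617]
tcp_rot: [3.139, -0.109, -0.003]
wrist_force: [0.1, -0.9, 0.1]
width: 0.191
grip_force: 59.8
```

Request:
move_arm:
  series: [0.5,0.4,-5.5,0,0,0,0,0.5,0.4,-5.5,0,0,0,0,0.5,0,0,0,0,0,-6.4,0.5,0,0,0,0,0,-6.3,0.5,0,0,0,0,0,0]

```text
time: 36.7
tool_pos: [0.5573, 0.1535, 0.1615]
tcp_rot: [3.132, 0.238, -0.004]
wrist_force: [-0.1, -0.8, -0.1]
width: 0.187
grip_force: 59.8
```

```bash
cat > held.py <<'E'
from tgt import *
import sys
y,g,z=map(float,sys.argv[1:4])
s=read_state();print(s["tool_pos"],s["width"],s["grip_force"],s["wrist_force"],delta(slot(y,g,z),down(th)))
E
python3 held.py 0 -.014 .066
python3 - <<'E'
from tgt import *
# held bar's far end: prism (light grey-green) extent in wrist image, at height of held item
c=calibration("wrist");im=read_camera("wrist")[:,:,::-1];s=read_state();t=s["tool_pos"]
cv2.imwrite("pics/x14.png",im)
print("pred frame front/sides px",proj(c,[np.r_[t[:2]+u*.084+v*k,t[2]+.007+.010] for k in(-.018,0,.018)]).round(1))
g=cv2.cvtColor(im,cv2.COLOR_BGR2GRAY);print([(r,int(g[r,322])) for r in range(70,260,6)]);
E
```

```text
[0.55725272 0.15349439 0.16154278] 0.18744952038134677 59.7747015953064 [-0.12111968 -0.76599881 -0.09109002] (array([0.14, 0.21, 9.55]), array([0. , 0.2, 0.1]))
pred frame front/sides px [[368.7  77.3]
 [323.9  77.2]
 [279.1  77.1]]
[(70, 237), (76, 238), (82, 154), (88, 143), (94, 140), (100, 138), (106, 140), (112, 138), (118, 139), (124, 141), (130, 136), (136, 139), (142, 138), (148, 97), (154, 143), (160, 140), (166, 139), (172, 139), (178, 141), (184, 111), (190, 144), (196, 145), (202, 143), (208, 143), (214, 71), (220, 147), (226, 147), (232, 143), (238, 143), (244, 26), (250, 25), (256, 23)]
```

Request:
move_arm:
  series: [0.5,0.1,0.2,3,0,0,0,0.5,0,0,3,0,0,0,0.5,0,0,2,0,0,0,0.5,0,0,1.4,0,0,0,0.5,0,0,0,0,0,0]

```text
time: 37.38
tool_pos: [0.5588, 0.1513, 0.0681]
tcp_rot: [3.132, 0.238, -0.004]
wrist_force: [0.5, 0.2, -0.4]
width: 0.191
grip_force: 59.8
```

Request:
move_arm:
  series: [0.5,0,0,0,0,0,0,0.5,0,0,0,0,0,0]

```text
time: 37.62
tool_pos: [0.5607, 0.1519, 0.0706]
tcp_rot: [-3.132, -0.239, -0.004]
wrist_force: [-0.1, 0.1, 0.2]
width: 0.189
grip_force: 59.8
```

```bash
python3 held.py 0 -.014 .0545
```

```text
[0.56073009 0.15187191 0.07060282] 0.18870230393514312 59.77446913719177 [-0.05845212  0.13781356  0.22887287] (array([-0.21, -0.  ,  1.61]), array([-0. , -0.1,  0.1]))
```

Request:
move_arm:
  series: [0.5,-0.1,0,0.7,0,0,0,0.5,0,0,0.4,0,0,0,0.5,0,0,0.3,0,0,0,0.5,0,0,0,0,0,0]

```text
time: 38.12
tool_pos: [0.5583, 0.1513, 0.0548]
tcp_rot: [3.132, 0.239, -0.001]
wrist_force: [-0.6, -1.0, -1.7]
width: 0.192
grip_force: 59.8
```

Request:
move_arm:
  series: [3,0,0,0,0,0,0,3,0,0,0,0,0,0,3,0,0,0,0,0,0,3,0,0,-3,0,0,0,3,0,0,-5,0,0,0]

```text
time: 38.75
tool_pos: [0.5566, 0.151, 0.1337]
tcp_rot: [3.132, 0.239, -0.008]
wrist_force: [0.7, 0.4, 0.6]
width: 0.353
grip_force: 0.0
```

Request:
move_arm:
  series: [3,0,0,-4,0,0,0,3,0,0,0,0,0,0]

```text
time: 39.0
tool_pos: [0.562, 0.1522, 0.1804]
tcp_rot: [-3.131, -0.239, -0.015]
wrist_force: [0.7, -0.1, 0.1]
width: 0.349
grip_force: 0.0
```

```bash
cat > dark.py <<'E'
from tgt import *
c=calibration("wrist");im=read_camera("wrist")[:,:,::-1];g=cv2.cvtColor(np.ascontiguousarray(im),cv2.COLOR_BGR2GRAY)
n,l,st,ce=cv2.connectedComponentsWithStats((g<50).astype(np.uint8))
for i in range(1,n):
    if 150<st[i,4]<6000:
        ys,xs=np.nonzero(l==i);P=ray(c,np.c_[xs,ys],.072)[:,:2]-U;L=np.c_[P@u,P@v]
        if abs(L.mean(0)[0])<.09 and abs(L.mean(0)[1])<.14: print(st[i],"unit frame",L.min(0).round(3),L.max(0).round(3))
E
python3 - <<'E'
import dark
from tgt import *
c=calibration("top");im=cv2.cvtColor(np.ascontiguousarray(read_camera("top")),cv2.COLOR_RGB2GRAY)
p=proj(c,[[.498,-.413,.012]])[0].astype(int);w=im[p[1]-35:p[1]+36,p[0]-30:p[0]+30];ys,xs=np.nonzero(w<50);print(p,len(xs))
P=ray(c,np.c_[xs+p[0]-30,ys+p[1]-35],.012)[:,:2];print("pb2 dark",P.min(0),P.max(0),P.mean(0))
print(delta([.484,-.412,.17],down(np.radians(-5.5))))
E
```

```text
[341 118   5  66 222] unit frame [-0.002 -0.018] [ 0.052 -0.015]
[314 185  20  74 477] unit frame [-0.071 -0.009] [-0.003  0.008]
[408 233] 150
pb2 dark [ 0.42958806 -0.51727297] [ 0.5668392 -0.3934535] [ 0.4851174  -0.41077175]
(array([-15.95,  54.56,   0.55]), array([-0. , -0.1, 14.2]))
```

Prism bar 1 is placed, handle x −71..−3 mm and y ±9 mm. Next is prism bar 2.

Request:
move_arm:
  series: [4,-1.6,5.4,0,0,0,0,4,-1.6,5.4,0,0,0,0,4,-1.6,5.4,0,0,0,0,4,-1.6,5.4,0,0,0,0,4,-1.6,5.4,0,0,0,0]

```text
time: 39.72
tool_pos: [0.5187, -0.1288, 0.1731]
tcp_rot: [-3.131, -0.239, 0.005]
wrist_force: [0.7, -0.1, 0.5]
width: 0.471
grip_force: 0.0
```

Request:
move_arm:
  series: [4,-1.6,5.4,0,0,0,0,4,-1.6,5.4,0,0,0,0,4,-1.6,5.4,0,0,0,0,4,-1.6,5.4,0,0,0,0,4,-1.6,5.4,0,0,0,0]

```text
time: 40.35
tool_pos: [0.481, -0.4074, 0.1728]
tcp_rot: [-3.13, -0.239, 0.004]
wrist_force: [0.5, 0.8, 0.2]
width: 0.469
grip_force: 0.0
```

Request:
move_arm:
  series: [4,0,0.5,0,0,0,7.2,4,0,0,0,0,0,7,4,0,0,0,0,0,0,4,0,0,0,0,0,0]

```text
time: 40.85
tool_pos: [0.4827, -0.4108, 0.1739]
tcp_rot: [-3.137, 0.146, 0.003]
wrist_force: [0.1, 0.2, 0.2]
width: 0.475
grip_force: 0.0
```

Run:
```python
from loc import *
s=read_state();print(s["tool_pos"],s["q"])
locate("pb",[.498,-.413],"x15")
locate("pb",[.498,-.413],"x16")
```

```text
[ 0.48273491 -0.41079692  0.1739034 ] [-7.44355648e-01  2.19747246e-01  1.74358835e+00  2.11294685e-06
  1.18056296e+00  9.19551037e-01]
guess px [324.30764813 164.9485803 ]
5 [313 164  19  65 724] mid [ 0.4652 -0.4079] yaw -8.4 len 0.069
guess px [324.17327217 165.18245536]
6 [313 164  19  65 734] mid [ 0.4653 -0.4077] yaw -8.0 len 0.069
```

Run:
```python
from loc import *
im=cv2.imread("pics/x16.png");c=calibration("wrist");g=cv2.cvtColor(im,cv2.COLOR_BGR2GRAY)
for r in range(168,232,8): print(r,g[r,304:342:2].tolist())
n,l,st,ce=cv2.connectedComponentsWithStats((g<52).astype(np.uint8))
i=[k for k in range(1,n) if 300<st[k,0]<325 and 155<st[k,1]<175 and st[k,3]>50][0]
e=[]
for r in range(168,228,6):
    x=np.nonzero(l[r]==i)[0];e.append((r,x.min(),x.max()))
print(e)
```

```text
168 [180, 172, 169, 178, 180, 56, 89, 96, 91, 85, 81, 75, 67, 39, 119, 170, 166, 174, 175]
176 [80, 77, 77, 81, 105, 40, 91, 93, 89, 81, 78, 72, 66, 40, 171, 169, 172, 178, 178]
184 [75, 75, 77, 81, 79, 38, 89, 89, 85, 77, 75, 69, 62, 37, 116, 172, 178, 175, 179]
192 [78, 77, 77, 74, 73, 23, 27, 27, 29, 29, 29, 67, 57, 44, 77, 103, 152, 172, 173]
200 [74, 73, 76, 79, 74, 26, 28, 28, 26, 29, 26, 27, 26, 45, 81, 81, 78, 81, 80]
208 [78, 79, 77, 79, 72, 27, 27, 28, 30, 29, 26, 25, 25, 52, 79, 78, 80, 81, 80]
216 [74, 77, 79, 78, 67, 23, 25, 27, 26, 25, 27, 28, 25, 48, 80, 80, 76, 79, 80]
224 [74, 74, 72, 74, 69, 25, 26, 29, 28, 27, 27, 26, 26, 64, 77, 77, 78, 73, 78]
[(168, np.int64(330), np.int64(331)), (174, np.int64(314), np.int64(330)), (180, np.int64(314), np.int64(330)), (186, np.int64(314), np.int64(330)), (192, np.int64(314), np.int64(330)), (198, np.int64(313), np.int64(330)), (204, np.int64(314), np.int64(330)), (210, np.int64(313), np.int64(330)), (216, np.int64(313), np.int64(330)), (222, np.int64(313), np.int64(329))]
```

Run:
```python
from loc import *
c=calibration("wrist")
P=ray(c,[[321.2,228.5],[322.4,163.5]],.012)[:,:2];d=P[1]-P[0];e=d/np.linalg.norm(d);print(P,np.linalg.norm(d),np.degrees(np.arctan2(d[1],d[0])))
g=P[0]+e*.056;print(g,delta([*g,-.0068],down(np.arctan2(d[1],d[0]))))
```

```text
[[ 0.43075406 -0.40374206]
 [ 0.50003575 -0.41155362]] 0.06972067683488198 -6.432972985415536
[ 0.48640147 -0.41001634] (array([ 0.33, -0.12, 18.15]), array([-0. ,  0. ,  1.1]))
```

Request:
move_arm:
  series: [4,0.3,-0.1,5,0,0,1,4,0,0,5,0,0,0,4,0,0,3,0,0,0,4,0,0,2,0,0,0,3,0,0,1,0,0,0]

```text
time: 41.58
tool_pos: [0.4863, -0.4105, 0.0144]
tcp_rot: [-3.136, 0.176, 0.001]
wrist_force: [-0.1, 0.9, 1.0]
width: 0.355
grip_force: 0.0
```

Request:
move_arm:
  series: [3,0,0,0.8,0,0,0,3,0,0,0,0,0,0,3,0,0,0,0,0,0,3,0,0,0,0,0,0]

```text
time: 42.08
tool_pos: [0.4869, -0.4113, 0.0083]
tcp_rot: [3.136, -0.177, 0.002]
wrist_force: [0.0, 0.5, 0.6]
width: 0.352
grip_force: 0.0
```

Run:
```python
from loc import *
s=read_state();print(s["tool_pos"],s["wrist_force"],delta([.4864,-.4100,-.0068],down(np.radians(-6.4))))
```

```text
[ 0.48694306 -0.41134725  0.00828182] [0.04418067 0.54645023 0.55694519] (array([-0.07, -0.13,  1.51]), array([ 0.1, -0.1, -0.1]))
```

Request:
move_arm:
  series: [3,0,-0.1,0.8,0,0,0,3,0,0,0.5,0,0,0,3,0,0,0.2,0,0,0,3,0,0,0,0,0,0]

```text
time: 42.58
tool_pos: [0.4862, -0.4096, -0.0082]
tcp_rot: [-3.136, 0.177, 0.001]
wrist_force: [0.2, -0.9, 0.3]
width: 0.351
grip_force: 0.0
```

Request:
move_arm:
  series: [0.5,0,0,0,0,0,0,0.5,0,0,0,0,0,0,0.5,0,0,0,0,0,0,0.5,0,0,0,0,0,0]

```text
time: 43.08
tool_pos: [0.4867, -0.41, -0.0075]
tcp_rot: [3.136, -0.177, 0.001]
wrist_force: [0.4, 0.4, 0.4]
width: 0.188
grip_force: 60.6
```

Request:
move_arm:
  series: [0.5,0,0,-2,0,0,0,0.5,0,0,-4,0,0,0,0.5,0,0,-5,0,0,0,0.5,0,0,-6,0,0,0,0.5,0,0,0,0,0,0]

```text
time: 43.7
tool_pos: [0.4903, -0.4132, 0.1714]
tcp_rot: [3.127, -0.176, 0.018]
wrist_force: [0.7, -0.2, -0.2]
width: 0.186
grip_force: 60.4
```

```bash
python3 held.py .07 -.014 .16; python3 -c "
from tgt import *
s=read_state();d=np.array(slot(.07,-.014,.163))-[.4867,-.4107,.163];print(down(np.radians(-6.4)).inv().apply(d)*100)"
```

```text
[ 0.49025688 -0.4132206   0.1714366 ] 0.18627703652541105 60.43765068054199 [ 0.69859482 -0.23600727 -0.22237269] (array([ -1.39, -63.66,   0.58]), array([  0.6,  -0.6, -15.1]))
[ -0.92658291 -63.44414193   0.        ]
```

Request:
move_arm:
  series: [0.5,-0.1,-5.3,0,0,0,0,0.5,-0.1,-5.3,0,0,0,0,0.5,-0.1,-5.3,0,0,0,0,0.5,-0.1,-5.3,0,0,0,0,0.5,-0.1,-5.3,0,0,0,0]

```text
time: 44.32
tool_pos: [0.5107, -0.1441, 0.1622]
tcp_rot: [-3.136, 0.178, 0.001]
wrist_force: [0.6, 0.0, -0.6]
width: 0.191
grip_force: 60.4
```

Request:
move_arm:
  series: [0.5,-0.1,-5.3,0,0,0,0,0.5,-0.1,-5.3,0,0,0,0,0.5,-0.1,-5.3,0,0,0,0,0.5,-0.1,-5.3,0,0,0,0,0.5,0,-5.3,0,0,0,0]

```text
time: 44.95
tool_pos: [0.5366, 0.1195, 0.1623]
tcp_rot: [3.136, -0.177, -0.0]
wrist_force: [0.8, -0.6, -0.5]
width: 0.188
grip_force: 60.4
```

Request:
move_arm:
  series: [0.5,0,-5.3,0,0,0,0,0.5,0,-5.2,0,0,0,0,0.5,0,0,0,0,0,-7.5,0.5,0,0,0,0,0,-7.5,0.5,0,0,0,0,0,0]

```text
time: 45.58
tool_pos: [0.5484, 0.2223, 0.162]
tcp_rot: [3.133, 0.232, -0.001]
wrist_force: [0.4, -0.0, -1.3]
width: 0.185
grip_force: 60.4
```

```bash
python3 held.py .07 -.014 .0545
python3 - <<'E'
from tgt import *
c=calibration("wrist");im=read_camera("wrist")[:,:,::-1];s=read_state();t=s["tool_pos"]
print("pred front, junction px",proj(c,[np.r_[t[:2]+u*k,t[2]+.007+.010] for k in(.084,.014)]).round(1))
g=cv2.cvtColor(np.ascontiguousarray(im),cv2.COLOR_BGR2GRAY);print([(r,int(g[r,322])) for r in range(64,260,6)]);
E
```

```text
[0.54843474 0.22225378 0.16204904] 0.18534649921581814 60.42144298553467 [ 0.43976335 -0.02444954 -1.28775639] (array([-0.03,  0.14, 10.75]), array([ 0. ,  0.1, -0.1]))
pred front, junction px [[323.1  77.2]
 [323.4 237.9]]
[(64, 249), (70, 227), (76, 235), (82, 147), (88, 143), (94, 143), (100, 141), (106, 143), (112, 121), (118, 143), (124, 143), (130, 143), (136, 143), (142, 143), (148, 65), (154, 146), (160, 146), (166, 143), (172, 142), (178, 144), (184, 112), (190, 146), (196, 150), (202, 146), (208, 145), (214, 63), (220, 150), (226, 150), (232, 149), (238, 147), (244, 28), (250, 28), (256, 29)]
```

Request:
move_arm:
  series: [0.5,0,0.1,3,0,0,0,0.5,0,0,3,0,0,0,0.5,0,0,2,0,0,0,0.5,0,0,1.4,0,0,0,0.5,0,0,0,0,0,0]

```text
time: 46.25
tool_pos: [0.5484, 0.2208, 0.0672]
tcp_rot: [3.132, 0.233, -0.003]
wrist_force: [0.3, -1.0, -0.2]
width: 0.184
grip_force: 60.4
```

Request:
move_arm:
  series: [0.5,0,0,0.6,0,0,0,0.5,0,0,0,0,0,0,0.5,0,0,0,0,0,0,0.5,0,0,0,0,0,0]

```text
time: 46.75
tool_pos: [0.5495, 0.2213, 0.0628]
tcp_rot: [-3.133, -0.234, -0.001]
wrist_force: [0.8, 0.1, -0.4]
width: 0.19
grip_force: 60.4
```

```bash
python3 held.py .07 -.014 .0545
```

```text
[0.54950943 0.22131476 0.06279012] 0.18977372321718916 60.41455149650574 [ 0.77754832  0.11875547 -0.43548083] (array([-0.14,  0.03,  0.83]), array([-0. , -0. , -0.1]))
```

Request:
move_arm:
  series: [0.5,0,0,0.5,0,0,0,0.5,0,0,0.3,0,0,0,0.5,0,0,0,0,0,0]

```text
time: 47.12
tool_pos: [0.5487, 0.221, 0.0536]
tcp_rot: [3.133, 0.234, -0.002]
wrist_force: [-0.0, 0.3, -0.8]
width: 0.188
grip_force: 60.4
```

Request:
move_arm:
  series: [3,0,0,0,0,0,0,3,0,0,0,0,0,0,3,0,0,0,0,0,0,3,0,0,-3,0,0,0,3,0,0,-5,0,0,0]

```text
time: 47.75
tool_pos: [0.5471, 0.2204, 0.1327]
tcp_rot: [3.131, 0.234, -0.008]
wrist_force: [0.6, -0.2, 0.8]
width: 0.353
grip_force: 0.0
```

Request:
move_arm:
  series: [3,0,0,-4,0,0,0,3,0,0,0,0,0,0]

```text
time: 48.0
tool_pos: [0.5524, 0.2223, 0.1795]
tcp_rot: [-3.13, -0.234, -0.014]
wrist_force: [0.1, 0.9, -0.4]
width: 0.352
grip_force: 0.0
```

```bash
python3 dark.py; python3 green.py
python3 - <<'E'
from tgt import *
s=read_state();print(s["time"],s["tool_pos"])
c=calibration("top");im=read_camera("top");r,g,b=[im[...,k].astype(int) for k in range(3)]
for n,m,z in(("green",(g>r+40)&(g>b+30),.071),("dark on trolley",(r<45)&(g<45)&(b<45),.012)):
    k,l,st,ce=cv2.connectedComponentsWithStats(m.astype(np.uint8))
    for i in range(1,k):
        w=ray(c,[ce[i]],z)[0]
        if st[i,4]>25 and .3<w[0]<.9 and -.6<w[1]<.5: print(n,st[i],w.round(3))
E
```

```text
[385 101  13  84 535] unit frame [-0.001  0.012] [0.066 0.02 ]
[426 100   9  85 228] unit frame [-0.001 -0.017] [ 0.066 -0.014]
[342 113   5  71 220] unit frame [-0.     0.052] [0.056 0.056]
[315 186  20  73 238] unit frame [-0.07   0.061] [-0.003  0.078]
[ 392  187   25   74 1336] unit frame [-0.072 -0.009] [-0.004  0.01 ]
paddle unit frame min/max [-0.072 -0.095] [ 0.066 -0.043]
48.1 [0.5493779  0.22123057 0.17478327]
green [270 187   7  14  56] [0.626 0.075 0.071]
green [262 188  13  38 147] [0.575 0.087 0.071]
dark on trolley [290 133  12   9  72] [0.854 0.007 0.012]
dark on trolley [389 136  37   3  49] [ 0.862 -0.411  0.012]
dark on trolley [389 146  37   3  53] [ 0.824 -0.413  0.012]
dark on trolley [280 151  25  11 128] [0.78  0.017 0.012]
dark on trolley [191 168  10  29  37] [0.668 0.372 0.012]
dark on trolley [203 168  34  62 588] [0.607 0.279 0.012]
dark on trolley [248 189   9  40 116] [0.564 0.157 0.012]
dark on trolley [167 199  37  24 350] [0.564 0.381 0.012]
dark on trolley [165 215   5  27  59] [0.5   0.462 0.012]
dark on trolley [188 232  12   4  30] [0.481 0.366 0.012]
dark on trolley [161 247  10  30 119] [0.393 0.462 0.012]
```

All three are placed: bars centred at y≈0 and y≈70 mm, paddle x −72..66 mm, nothing dark or green left on the trolley. Next, shut the hood.

Request:
move_arm:
  series: [3,0,0,-6,0,0,0,3,0,0,-6,0,0,0,3,0,0,-6,0,0,0,3,0,0,-5,0,0,-10.5,3,0,0,0,0,0,-10.5]

```text
time: 48.78
tool_pos: [0.5507, 0.2217, 0.4086]
tcp_rot: [-3.035, -0.81, -0.011]
wrist_force: [0.8, 0.1, 0.3]
width: 0.348
grip_force: 0.0
```

Request:
move_arm:
  series: [3,0,0,0,0,0,-10.5,3,0,0,0,0,0,-10.5,3,0,0,0,0,0,-10.5,3,0,0,0,0,0,-10.5,3,0,0,0,0,0,-10.5]

```text
time: 49.4
tool_pos: [0.5486, 0.221, 0.4015]
tcp_rot: [-2.363, -2.068, 0.007]
wrist_force: [-0.1, -0.5, 0.4]
width: 0.353
grip_force: 0.0
```

Request:
move_arm:
  series: [3,0,0,0,0,0,-10.5,3,0,0,0,0,0,-6,3,0,0,0,0,0,0,3,0,0,0,0,0,0]

```text
time: 49.9
tool_pos: [0.5489, 0.2211, 0.4029]
tcp_rot: [-2.051, -2.378, 0.003]
wrist_force: [-0.3, -0.1, 0.2]
width: 0.35
grip_force: 0.0
```

Run:
```python
from tgt import *
s=read_state();print(s["tool_pos"],s["q"])
print(delta([.7013,.1733,.34],down(np.radians(98.6))))
```

```text
[0.54891759 0.22108125 0.40290246] [ 3.40811505e-01  5.05036821e-02  1.51878368e+00 -3.15239153e-05
  1.57454495e+00  1.93528372e-01]
(array([-6.96, 14.39,  6.26]), array([-0.1,  0. , -0.2]))
```

Request:
move_arm:
  series: [3,-2.3,4.8,0,0,0,0,3,-2.3,4.8,0,0,0,0,3,-2.3,4.8,0,0,0,0,3,0,0,0,0,0,0,3,0,0,0,0,0,0]

```text
time: 50.52
tool_pos: [0.7015, 0.1743, 0.4033]
tcp_rot: [-2.05, -2.378, 0.002]
wrist_force: [-0.4, 0.1, 0.8]
width: 0.353
grip_force: 0.0
```

Run:
```python
from tgt import *
s=read_state();print(s["tool_pos"],delta([.7013,.1733,.277],down(np.radians(98.6))))
c=calibration("wrist");im=read_camera("wrist")[:,:,::-1];cv2.imwrite("pics/x17.png",im);g=cv2.cvtColor(np.ascontiguousarray(im),cv2.COLOR_BGR2GRAY)
for a in(1.5,1.6):
  p=U+u*(.0875-.213*np.cos(a)+.033*np.sin(a));z=.085+.213*np.sin(a)+.033*np.cos(a);print(a,p,z)
  for k in(-.03,.0,.03):
    q=proj(c,[[*(p+v*k),z]])[0].astype(int);print(k,q,g[q[1],q[0]-40:q[0]+41:4].tolist())
```

```text
[0.70154622 0.17430173 0.40327931] (array([-1.000e-01, -1.000e-02,  1.263e+01]), array([-0.1, -0. , -0.1]))
1.5 [0.67866579 0.16975359] 0.2998007598016978
-0.03 [294 228] [85, 83, 87, 88, 87, 194, 192, 193, 197, 103, 102, 107, 105, 102, 103, 90, 86, 84, 75, 61, 59]
0.0 [293 195] [131, 130, 128, 131, 131, 132, 132, 132, 142, 231, 231, 231, 232, 231, 233, 211, 179, 192, 152, 63, 66]
0.03 [292 159] [128, 136, 126, 85, 125, 111, 123, 123, 226, 236, 237, 236, 236, 236, 236, 224, 178, 204, 160, 68, 65]
1.6 [0.6997808  0.17294694] 0.29694559321189806
-0.03 [319 227] [193, 196, 174, 104, 103, 104, 103, 101, 104, 76, 84, 83, 75, 61, 60, 61, 130, 134, 58, 23, 22]
0.0 [319 194] [131, 111, 231, 231, 232, 232, 232, 231, 232, 156, 189, 176, 102, 61, 62, 65, 61, 63, 64, 61, 62]
0.03 [318 159] [125, 72, 236, 237, 237, 237, 236, 235, 235, 149, 193, 182, 125, 67, 67, 69, 65, 142, 136, 137, 143]
```

Bar seen at px 313–327, as predicted for the hood on its stop. I descend and grip.

Request:
move_arm:
  series: [3,0,0,4,0,0,0,3,0,0,4,0,0,0,3,0,0,3,0,0,0,3,0,0,1.6,0,0,0,3,0,0,0,0,0,0]

```text
time: 51.2
tool_pos: [0.7007, 0.1747, 0.2779]
tcp_rot: [-2.049, -2.381, 0.002]
wrist_force: [-0.4, 0.2, 0.5]
width: 0.35
grip_force: 0.0
```

Request:
move_arm:
  series: [0.4,0,0,0,0,0,0,0.4,0,0,0,0,0,0,0.4,0,0,0,0,0,0,0.4,0,0,0,0,0,0]
  grip_force: 40

```text
time: 51.7
tool_pos: [0.6991, 0.1743, 0.2805]
tcp_rot: [-2.047, -2.378, 0.005]
wrist_force: [-10.2, -1.0, 2.9]
width: 0.118
grip_force: 39.5
```

Request:
move_arm:
  series: [0.4,0,-2.1,-0.3,0,0,0,0.4,0,-2.1,-0.1,0,0,0,0.4,0,-2.1,0.1,0,0,0,0.4,0,-2.1,0.4,0,0,0,0.4,0,-2.1,0.6,0,0,0]

```text
time: 52.32
tool_pos: [0.6003, 0.1586, 0.276]
tcp_rot: [2.046, 2.376, 0.011]
wrist_force: [1.1, -0.9, 2.1]
width: 0.116
grip_force: 40.7
```

Request:
move_arm:
  series: [0.4,0,-2,0.8,0,0,0,0.4,0,-1.9,1,0,0,0,0.4,0,-1.8,1.2,0,0,0,0.4,0,-1.7,1.3,0,0,0,0.4,0,-1.6,1.5,0,0,0]

```text
time: 52.95
tool_pos: [0.5092, 0.144, 0.2178]
tcp_rot: [2.047, 2.378, 0.001]
wrist_force: [-4.9, -5.4, 6.4]
width: 0.118
grip_force: 44.4
```

Request:
move_arm:
  series: [0.4,0,-1.4,1.6,0,0,0,0.4,0,-1.2,1.8,0,0,0,0.4,0,-1,1.9,0,0,0,0.4,0,-0.9,2,0,0,0,0.4,0,-0.6,2,0,0,0]

```text
time: 53.58
tool_pos: [0.4551, 0.1354, 0.1204]
tcp_rot: [-2.047, -2.381, 0.012]
wrist_force: [-8.2, -8.0, 1.7]
width: 0.116
grip_force: 47.2
```

Run:
```python
from tgt import *
s=read_state();print(s["tool_pos"],s["wrist_force"],s["width"],s["grip_force"],delta([.4505,.1355,.098],down(np.radians(98.6))))
```

```text
[0.4550916  0.1354006  0.12041312] [-8.15450772 -7.96388647  1.72866892] 0.11569310403982229 47.2311007976532 (array([ 0.09, -0.44,  2.24]), array([-0.4,  0.2,  0. ]))
```

Request:
move_arm:
  series: [0.4,0,-0.2,1,0,0,0,0.4,0,-0.2,1,0,0,0,0.4,0,0,0,0,0,0]

```text
time: 53.95
tool_pos: [0.4505, 0.1347, 0.0992]
tcp_rot: [-2.047, -2.379, 0.015]
wrist_force: [-9.6, -9.0, 0.3]
width: 0.118
grip_force: 47.6
```

Request:
move_arm:
  series: [3,0,0,0,0,0,0,3,0,0,0,0,0,0,3,0,0,0,0,0,0,3,0,0,0,0,0,0,3,0,0,0,0,0,0]

```text
time: 54.58
tool_pos: [0.4548, 0.1373, 0.1005]
tcp_rot: [2.05, 2.381, 0.001]
wrist_force: [1.0, -0.7, 0.7]
width: 0.349
grip_force: 0.0
```

Request:
move_arm:
  series: [3,0,0,-3,0,0,0,3,0,0,-5,0,0,0,3,0,0,-5,0,0,0,3,0,0,0,0,0,0,3,0,0,0,0,0,0]

```text
time: 55.2
tool_pos: [0.4544, 0.1372, 0.23]
tcp_rot: [-2.05, -2.381, 0.0]
wrist_force: [-0.4, 0.2, -0.3]
width: 0.353
grip_force: 0.0
```

Run:
```python
from tgt import *
s=read_state();print(s["tool_pos"],s["wrist_force"])
c=calibration("top");im=read_camera("top").astype(int);r,g,b=im[...,0],im[...,1],im[...,2];m=((r>b+60)&(r>80)).astype(np.uint8)
k,l,st,ce=cv2.connectedComponentsWithStats(m)
for i in range(1,k):
    if st[i,4]>100:print(st[i],ce[i])
c=calibration("wrist");im=read_camera("wrist")[:,:,::-1];g=cv2.cvtColor(np.ascontiguousarray(im),cv2.COLOR_BGR2GRAY)
p=U+u*(.0875-.213)
for k in(-.04,.0,.04):
    q=proj(c,[[*(p+v*k),.118]])[0].astype(int);print(k,q,g[q[1],q[0]-30:q[0]+31:3].tolist())
q=U+u*(-.0875);print("hood top front edge",proj(c,[[*q,.125]]))
# isolator approach: yaw at off = th+30 (+180)
iso=np.array([.5445,.351])
print(delta([*iso,.22],down(th+np.radians(210))))
```

```text
[0.45435314 0.13717236 0.2299807 ] [-0.42316593  0.18225428 -0.27839966]
[ 345  108   84   46 1990] [369.56080402 130.82512563]
[ 222  190   50   30 1018] [250.22691552 203.37229862]
-0.04 [317 236] [151, 155, 155, 151, 153, 149, 155, 157, 150, 86, 91, 90, 88, 121, 159, 153, 68, 69, 72, 72, 70]
0.0 [317 192] [153, 156, 155, 153, 151, 153, 157, 148, 143, 183, 201, 200, 171, 77, 68, 72, 105, 145, 150, 125, 77]
0.04 [317 146] [156, 161, 157, 156, 158, 155, 153, 156, 133, 192, 217, 197, 162, 75, 75, 72, 108, 151, 151, 157, 162]
hood top front edge [[362.56618475 195.20663138]]
(array([19.82, 12.19,  0.8 ]), array([-1.000e-01, -2.000e-01, -1.201e+02]))
```

Hood is shut: the orange patch and the bar are back where they were. Next, the isolator.

Request:
move_arm:
  series: [5,5,3,0,0,0,0,5,5,3,0,0,0,0,5,5,3.1,0,0,0,0,5,4.8,3.1,0,0,0,-10,5,0,0,0,0,0,-10]

```text
time: 55.92
tool_pos: [0.5456, 0.3541, 0.2264]
tcp_rot: [-1.592, -2.705, 0.006]
wrist_force: [-0.4, -1.0, -0.5]
width: 0.584
grip_force: 0.0
```

Request:
move_arm:
  series: [5,0,0,0,0,0,-10,5,0,0,0,0,0,-10,5,0,0,0,0,0,-10,5,0,0,0,0,0,-10,5,0,0,0,0,0,-10]

```text
time: 56.55
tool_pos: [0.5448, 0.3505, 0.2276]
tcp_rot: [-0.304, -3.123, 0.004]
wrist_force: [-0.3, 0.3, 1.6]
width: 0.586
grip_force: 0.0
```

Request:
move_arm:
  series: [5,0,0,0,0,0,-10,5,0,0,0,0,0,-10,5,0,0,0,0,0,-10,5,0,0,0,0,0,-10,5,0,0,0,0,0,-10]

```text
time: 57.18
tool_pos: [0.5448, 0.3505, 0.2276]
tcp_rot: [1.044, -2.959, 0.001]
wrist_force: [0.4, -0.4, -0.6]
width: 0.589
grip_force: 0.0
```

Request:
move_arm:
  series: [5,0,0,0,0,0,0,5,0,0,0,0,0,0]

```text
time: 57.42
tool_pos: [0.5453, 0.3508, 0.2289]
tcp_rot: [1.032, -2.965, 0.001]
wrist_force: [-0.3, 0.2, -0.1]
width: 0.587
grip_force: 0.0
```

Run:
```python
from tgt import *
s=read_state();print(s["tool_pos"],s["q"])
print(delta([.5445,.351,.107],down(th+np.radians(210))))
```

```text
[0.54531757 0.35084416 0.22894949] [ 5.33274576e-01  2.10036846e-01  1.65196141e+00  3.76415449e-05
  1.28170265e+00 -1.70732864e+00]
(array([ 0.03,  0.06, 12.2 ]), array([ 0. , -0.1, -0.2]))
```

Request:
move_arm:
  series: [5,0,0,4,0,0,0,5,0,0,4,0,0,0,5,0,0,2.5,0,0,0,5,0,0,1.5,0,0,0,5,0,0,0,0,0,0]

```text
time: 58.05
tool_pos: [0.545, 0.3507, 0.1089]
tcp_rot: [1.035, -2.964, 0.001]
wrist_force: [0.1, -0.0, 0.9]
width: 0.587
grip_force: 0.0
```

Request:
move_arm:
  series: [0.8,0,0,0,0,0,0,0.8,0,0,0,0,0,0,0.8,0,0,0,0,0,0,0.8,0,0,0,0,0,0]

```text
time: 58.55
tool_pos: [0.5449, 0.3544, 0.1126]
tcp_rot: [-1.035, 2.965, 0.009]
wrist_force: [-5.3, 6.3, 3.2]
width: 0.181
grip_force: 39.0
```

Request:
move_arm:
  series: [0.8,0,0,0,0,0,10,0.8,0,0,0,0,0,10,0.8,0,0,0,0,0,10,0.8,0,0,0,0,0,10,0.8,0,0,0,0,0,10]

```text
time: 59.18
tool_pos: [0.5454, 0.3519, 0.1125]
tcp_rot: [-0.323, -3.125, -0.002]
wrist_force: [-5.3, -1.4, 5.0]
width: 0.178
grip_force: 39.4
```

Request:
move_arm:
  series: [0.8,0,0,0,0,0,9,0.8,0,0,0,0,0,0,5,0,0,0,0,0,0,5,0,0,0,0,0,0,5,0,0,0,0,0,0]

```text
time: 59.8
tool_pos: [0.5463, 0.3513, 0.1106]
tcp_rot: [0.558, 3.091, 0.001]
wrist_force: [-0.1, -0.2, 0.6]
width: 0.587
grip_force: 0.0
```

Request:
move_arm:
  series: [5,0,0,-4,0,0,0,5,0,0,-4,0,0,0,5,0,0,-4,0,0,0,5,0,0,0,0,0,0,5,0,0,0,0,0,0]

```text
time: 60.42
tool_pos: [0.5456, 0.351, 0.2298]
tcp_rot: [-0.558, -3.091, 0.0]
wrist_force: [0.5, -0.2, -1.4]
width: 0.584
grip_force: 0.0
```

Run:
```python
from tgt import *
s=read_state();print(s["time"],s["tool_pos"],s["wrist_force"])
c=calibration("wrist");im=read_camera("wrist");cv2.imwrite("pics/x18.png",im[:,:,::-1]);g=cv2.cvtColor(np.ascontiguousarray(im),cv2.COLOR_RGB2GRAY)
iso=np.array([.5445,.351])
# handle pixels at both hypotheses: mean brightness along the bar at z=.126
for n,a in(("off",30),("on",-30)):
    d=np.array([np.cos(th+np.radians(a)),np.sin(th+np.radians(a))])
    P=proj(c,[[*(iso+d*k),.126] for k in np.linspace(-.031,.031,21)]).astype(int);print(n,[int(g[y,x]) for x,y in P])
```

```text
60.425 [0.54562001 0.35095515 0.22975149] [ 0.52146784 -0.19584469 -1.35474748]
off [238, 239, 63, 48, 47, 49, 49, 30, 42, 47, 47, 47, 52, 42, 39, 44, 52, 231, 155, 158, 66]
on [60, 57, 59, 54, 52, 54, 51, 51, 48, 44, 47, 46, 46, 40, 130, 125, 126, 64, 58, 63, 54]
```

The isolator is on: the handle lies along the "on" direction with its pointer line there. The hood is shut and the arm is clear, so I hand in.

```bash
python3 -c "
from workcell import *
print(finish_job())"
```

```text
the job is handed in; nothing more can be done
None
```

The green paddle and both black prism bars, the only ones present, lie flat and apart in the chamber. The hood is shut, the unit was switched on again only after that, and the job was handed in at about 60 s, with no verdict returned.

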